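# Gauge a post holder's depth, fit the aperture of the right length and chuck it

## Task

Lower the depth rod into the empty chuck post holder until its tip gently touches the stop at the bottom, read off the depth, and stand the rod back in its hole in the rack. Then choose the aperture whose post, standing on that stop, brings its hole nearest to the height of the hole in the aperture already on the rail, so that the beam along the rail passes both; stand it in the holder facing along the rail like the other one and let go of it, and only then swing the chuck's lever clockwise as far as it will go so that the jaws close on the post. Leave the other apertures standing in the rack and the tools around untouched.

Things in the scene. Friction and masses are not known exactly. Their poses are not given: they have to be found in the camera images.
- rail: Fixed aluminium rail 70 x 290 mm, 12 mm thick, with two holders. Its y runs along the rail and the light beam, z up. Origin: its underside, on the axis of the empty chuck post holder (barrel 32 mm across); it reaches 70 mm to +y, 220 mm to -y. The chuck's knurled sleeve is 49 mm across, 72-92 mm above the table; three dark jaws, 95-108 mm up, leave 17-18 mm when open.
- bore_mouth (a point): On the axis of the empty holder's bore, level with the tops of the jaws, 108 mm above the table; axes as the rail's. The bore is 15 mm across (from 95 mm above the table down, its edge chamfered) and blind: a flat stop screw closes it 33 to 79 mm below this point, a depth that differs each time and cannot be seen from outside.
- ref_hole (a point): Centre of the hole of the fixed aperture on the rail, 170 mm to -y of the empty holder and 36 mm higher than bore_mouth: a black plate 36 x 36 x 10 mm with a 20 mm hole, its normal along the rail's y. The beam runs level along the rail through this point.
- chuck_sleeve (a joint): Turn of the chuck sleeve about the bore's axis, rad: 0 open, growing clockwise seen from above, end 1.2; starts at 0 to 0.15. It closes the three jaws together: they meet a post at about 1.0 and tighten to 1.2. Takes about 3 N at the ball, some 6 N for the last 0.2 rad, and stays where it is left.
- lever_ball (a point): Centre of the black ball (18 mm across) on the chuck sleeve's lever: 78 mm from the bore's axis, 113 mm above the table, on a 7.6 mm steel arm that rises outward from the sleeve. It is on the rail's -x side: at sleeve 0 it stands 0.60 rad from the rail's -x direction towards -y, at 1.2 as far towards +y.
- rack: Fixed wooden block 70 (x) x 380 (y) x 45 mm with five upright blind holes in a row along its y, 35 mm deep (floors 10 mm above the table). Origin: centre of its underside. At y = -165 mm the depth rod's hole (11.5 mm across); at y = -77, -1, 75, 151 mm those of the apertures (13.5 mm across), in random order.
- rack_rod (a point): Centre of the floor of the depth rod's hole in the rack, 10 mm above the table, 35 mm below the hole's mouth.
- rod: Steel depth rod, 145 mm long, 100 g: an 8 mm rod 105 mm long with dark rings every 10 mm (a broader one at 50), topped by a knurled round handle 15 mm across, 40 mm long. Origin: centre of its lower end, the probing tip (flat, chamfered); z up. It stands in its hole in the rack.
- apt_a: Aperture on a steel post 12.5 mm across (chamfered flat foot) with a black metal plate 36 (x) x 10 (y, its normal) x 36 (z) mm, 20 mm hole; 74 mm from foot to hole centre, 92 mm to the top; 130 g. Origin: centre of the foot, z up. Stands in the rack, its normal within 0.3 rad of the rack's x. The four differ only in length (74, 86, 98, 110 mm foot to hole).
- apt_a_hole (a point): Centre of the hole of apt_a, 74 mm above its foot.
- apt_b: Aperture on a steel post 12.5 mm across (chamfered flat foot) with a black metal plate 36 (x) x 10 (y, its normal) x 36 (z) mm, 20 mm hole; 86 mm from foot to hole centre, 104 mm to the top; 130 g. Origin: centre of the foot, z up. Stands in the rack, its normal within 0.3 rad of the rack's x. The four differ only in length (74, 86, 98, 110 mm foot to hole).
- apt_b_hole (a point): Centre of the hole of apt_b, 86 mm above its foot.
- apt_c: Aperture on a steel post 12.5 mm across (chamfered flat foot) with a black metal plate 36 (x) x 10 (y, its normal) x 36 (z) mm, 20 mm hole; 98 mm from foot to hole centre, 116 mm to the top; 130 g. Origin: centre of the foot, z up. Stands in the rack, its normal within 0.3 rad of the rack's x. The four differ only in length (74, 86, 98, 110 mm foot to hole).
- apt_c_hole (a point): Centre of the hole of apt_c, 98 mm above its foot.
- apt_d: Aperture on a steel post 12.5 mm across (chamfered flat foot) with a black metal plate 36 (x) x 10 (y, its normal) x 36 (z) mm, 20 mm hole; 110 mm from foot to hole centre, 128 mm to the top; 130 g. Origin: centre of the foot, z up. Stands in the rack, its normal within 0.3 rad of the rack's x. The four differ only in length (74, 86, 98, 110 mm foot to hole).
- apt_d_hole (a point): Centre of the hole of apt_d, 110 mm above its foot.
- wrench: Bystander: combination wrench, 200 mm, lying flat. Leave alone.
- screwdriver: Bystander: screwdriver with a red handle, 190 mm, lying. Leave alone.
- lens_ring: Bystander: white retaining ring, 40 mm across, 8 mm high. Leave alone.
- post_base: Bystander: round cast post foot, 62 mm across, 36 mm high with its stud. Leave alone.

How it is judged:
On the way, in this order (a step that is already met when the one before it is completed fails the run):
1. the depth rod's tip touches the stop in the bore (horizontal distance between rod and bore_mouth below 0.008 m and z of rod in the frame of bore_mouth below -0.03 m and contact force between rod and rail above 0.5 N), for 0.1 s.
2. the rod stands in its hole in the rack again, let go (z of rod in the frame of rack between 0.004 and 0.017 m and angle between rod's own z axis and vertical below 0.16 rad and horizontal distance between rod and rack_rod below 0.006 m and contact force between the fingers and rod below 0.05 N), for 0.2 s.
3. an aperture stands free on the stop in the open chuck, its hole within 8 mm of the beam's height, facing along the rail, let go ((((horizontal distance between apt_a and bore_mouth below 0.005 m and z of apt_a in the frame of bore_mouth below -0.025 m and horizontal distance between apt_a_hole and bore_mouth below 0.007 m and z of apt_a_hole in the frame of ref_hole between -0.008 and 0.008 m and angle between the y axis of apt_a and the y axis of rail, either way round below 0.2 rad and angle between apt_a's own z axis and vertical below 0.1 rad and linear speed of apt_a below 0.02 m/s) and contact force between the fingers and apt_a below 0.05 N) or ((horizontal distance between apt_b and bore_mouth below 0.005 m and z of apt_b in the frame of bore_mouth below -0.025 m and horizontal distance between apt_b_hole and bore_mouth below 0.007 m and z of apt_b_hole in the frame of ref_hole between -0.008 and 0.008 m and angle between the y axis of apt_b and the y axis of rail, either way round below 0.2 rad and angle between apt_b's own z axis and vertical below 0.1 rad and linear speed of apt_b below 0.02 m/s) and contact force between the fingers and apt_b below 0.05 N) or ((horizontal distance between apt_c and bore_mouth below 0.005 m and z of apt_c in the frame of bore_mouth below -0.025 m and horizontal distance between apt_c_hole and bore_mouth below 0.007 m and z of apt_c_hole in the frame of ref_hole between -0.008 and 0.008 m and angle between the y axis of apt_c and the y axis of rail, either way round below 0.2 rad and angle between apt_c's own z axis and vertical below 0.1 rad and linear speed of apt_c below 0.02 m/s) and contact force between the fingers and apt_c below 0.05 N) or ((horizontal distance between apt_d and bore_mouth below 0.005 m and z of apt_d in the frame of bore_mouth below -0.025 m and horizontal distance between apt_d_hole and bore_mouth below 0.007 m and z of apt_d_hole in the frame of ref_hole between -0.008 and 0.008 m and angle between the y axis of apt_d and the y axis of rail, either way round below 0.2 rad and angle between apt_d's own z axis and vertical below 0.1 rad and linear speed of apt_d below 0.02 m/s) and contact force between the fingers and apt_d below 0.05 N)) and value of joint chuck_sleeve below 0.5 rad), for 0.2 s.
4. the chuck is closed on the post (value of joint chuck_sleeve above 1 rad), for 0.2 s.
At the end, for the whole second after the job is handed in: One aperture at rest in the holder: hole within 8 mm of the fixed hole's height and 7 mm of the bore axis, foot within 5 mm of the axis and 25 mm down, tilt under 0.1 rad, facing along the rail within 0.2 rad; sleeve beyond 1.0 rad; the other three in rack holes, the rod in its own (((horizontal distance between apt_a and bore_mouth below 0.005 m and z of apt_a in the frame of bore_mouth below -0.025 m and horizontal distance between apt_a_hole and bore_mouth below 0.007 m and z of apt_a_hole in the frame of ref_hole between -0.008 and 0.008 m and angle between the y axis of apt_a and the y axis of rail, either way round below 0.2 rad and angle between apt_a's own z axis and vertical below 0.1 rad and linear speed of apt_a below 0.02 m/s) or (horizontal distance between apt_b and bore_mouth below 0.005 m and z of apt_b in the frame of bore_mouth below -0.025 m and horizontal distance between apt_b_hole and bore_mouth below 0.007 m and z of apt_b_hole in the frame of ref_hole between -0.008 and 0.008 m and angle between the y axis of apt_b and the y axis of rail, either way round below 0.2 rad and angle between apt_b's own z axis and vertical below 0.1 rad and linear speed of apt_b below 0.02 m/s) or (horizontal distance between apt_c and bore_mouth below 0.005 m and z of apt_c in the frame of bore_mouth below -0.025 m and horizontal distance between apt_c_hole and bore_mouth below 0.007 m and z of apt_c_hole in the frame of ref_hole between -0.008 and 0.008 m and angle between the y axis of apt_c and the y axis of rail, either way round below 0.2 rad and angle between apt_c's own z axis and vertical below 0.1 rad and linear speed of apt_c below 0.02 m/s) or (horizontal distance between apt_d and bore_mouth below 0.005 m and z of apt_d in the frame of bore_mouth below -0.025 m and horizontal distance between apt_d_hole and bore_mouth below 0.007 m and z of apt_d_hole in the frame of ref_hole between -0.008 and 0.008 m and angle between the y axis of apt_d and the y axis of rail, either way round below 0.2 rad and angle between apt_d's own z axis and vertical below 0.1 rad and linear speed of apt_d below 0.02 m/s)) and ((horizontal distance between apt_a and bore_mouth below 0.005 m and z of apt_a in the frame of bore_mouth below -0.025 m and horizontal distance between apt_a_hole and bore_mouth below 0.007 m and z of apt_a_hole in the frame of ref_hole between -0.008 and 0.008 m and angle between the y axis of apt_a and the y axis of rail, either way round below 0.2 rad and angle between apt_a's own z axis and vertical below 0.1 rad and linear speed of apt_a below 0.02 m/s) or (z of apt_a in the frame of rack between 0.004 and 0.017 m and angle between apt_a's own z axis and vertical below 0.12 rad)) and ((horizontal distance between apt_b and bore_mouth below 0.005 m and z of apt_b in the frame of bore_mouth below -0.025 m and horizontal distance between apt_b_hole and bore_mouth below 0.007 m and z of apt_b_hole in the frame of ref_hole between -0.008 and 0.008 m and angle between the y axis of apt_b and the y axis of rail, either way round below 0.2 rad and angle between apt_b's own z axis and vertical below 0.1 rad and linear speed of apt_b below 0.02 m/s) or (z of apt_b in the frame of rack between 0.004 and 0.017 m and angle between apt_b's own z axis and vertical below 0.12 rad)) and ((horizontal distance between apt_c and bore_mouth below 0.005 m and z of apt_c in the frame of bore_mouth below -0.025 m and horizontal distance between apt_c_hole and bore_mouth below 0.007 m and z of apt_c_hole in the frame of ref_hole between -0.008 and 0.008 m and angle between the y axis of apt_c and the y axis of rail, either way round below 0.2 rad and angle between apt_c's own z axis and vertical below 0.1 rad and linear speed of apt_c below 0.02 m/s) or (z of apt_c in the frame of rack between 0.004 and 0.017 m and angle between apt_c's own z axis and vertical below 0.12 rad)) and ((horizontal distance between apt_d and bore_mouth below 0.005 m and z of apt_d in the frame of bore_mouth below -0.025 m and horizontal distance between apt_d_hole and bore_mouth below 0.007 m and z of apt_d_hole in the frame of ref_hole between -0.008 and 0.008 m and angle between the y axis of apt_d and the y axis of rail, either way round below 0.2 rad and angle between apt_d's own z axis and vertical below 0.1 rad and linear speed of apt_d below 0.02 m/s) or (z of apt_d in the frame of rack between 0.004 and 0.017 m and angle between apt_d's own z axis and vertical below 0.12 rad)) and z of rod in the frame of rack between 0.004 and 0.017 m and angle between rod's own z axis and vertical below 0.16 rad and horizontal distance between rod and rack_rod below 0.006 m and value of joint chuck_sleeve above 1 rad); the robot touches nothing.
It fails at once if the rod is pressed on the holder or its stop with more than 40 N (contact force between rod and rail above 40 N).
It fails at once if a bystander (wrench, screwdriver, ring, post foot) is moved by more than 30 mm (distance of any of wrench, screwdriver, lens_ring, post_base from where it was at the start of the episode above 0.03 m).
It also fails if it takes over 64 s, if anything falls off the work surface, if the arm or the gripper's body presses on something with over 40 N, if the wrist force passes 120 N, or if a joint passes its speed limit or range.

## Robot

A 6-joint arm with a two-finger parallel gripper is mounted at the origin on the work surface. World frame = base frame: x ahead of the robot, y to its left, z up, the work surface at z = 0. Lengths are in m, angles in rad, forces in N, time in s.
With the tool pointing down it reaches from about 0.35 to 0.975 m from the base axis. Payload 4.9 kg.
Tool frame: the origin (TCP) lies at the very end of the fingers, on their centre line; the grasp point (between the pads) lies 19 mm behind it; x points along the fingers, z is the direction in which the jaws open and shut, and the axes are right-handed (so a half turn about x gives the same grasp; the last joint's range is limited). The gripper opens to 85 mm and grips with 20 to 120 N. Pads are 22 mm wide; open, the fingers measure 114 mm over their backs; the gripper's body (76 mm by 85 mm) begins 54 mm behind the grasp point. The pads swing forward as they close: fully open they stand 13 mm farther back than shut.
Start: joints at [-1.42, 0.053, 1.613, -0, 1.476, -0.119], TCP at [0.167, -0.602, 0.231] pointing down, gripper open.
Joint ranges: [-3.01, 3.01], [-1.01, 2.22], [0.06, 2.58], [-1.02, 4.17], [0.09, 2.62], [-3.14, 3.14]. Speed limits (rad/s): [2.57, 2.57, 3.14, 3.14, 3.14, 3.14].

## Interface

Orientations are given as a rotation vector (axis times angle).
In Python, from station import ctrl, imaging gives the robot as it stands. The module is installed in compiled form; this text tells all that it offers.
- The arm moves only by the shell command python3 -m jog 'ROWS' [FORCE]. ROWS is JSON, a list that holds one entry, the list of rows, each a list of 5 numbers: the shift along the tool's x, y, z in m, then the turn about the tool's x in rad, then the closure, from -1 (fully open) to 1 (shut). A call has 1 to 12 rows; each row is the pose to reach, as a shift and turn from the pose measured when the call began, along the tool's axes at that moment; what a row does not reach only later rows make up. A row lasts 1/10 s, in which the tool goes at most 50 mm and 8.59 degrees, less where a joint would pass 70% of its speed; a pose out of reach is approached as far as the arm can. A call with a gripper value outside its range is refused whole. The fingers move at their own pace and stop on an object; FORCE is the grip in N (left out, the last holds). Time passes only in rows, so rows that repeat a pose let the fingers close. It gives the time, the measured TCP pose, the force and the opening at its end, in the units of the state.
- ctrl.get_obs(): the state, without advancing time (a new reading comes with each control period).
- imaging.get_image(name): name is "scene" or "top"; returns a dict with "color" (420x560x3 uint8, red, green, blue), "intrinsics" (3x3 intrinsics, pixels), "R" (3x3) and "t" (3): a world point X has camera coordinates R X + t. Camera axes: x right, y down, z forward; pixel columns grow to the right and rows downward; lengths in m; the calibration is good to about 2 mm. A picture is of the moment at which its call begins. There is no depth.
- ctrl.finish_job(): hands the job in, once; it reports no verdict.
The state is a dict: "t": time; "q": joint angles; "dq": joint speeds; "effort": joint torques, N m; "tool_pos": TCP position; "tool_rot": TCP orientation; "contact_force": force on the tool from outside, world axes, zero at the start; "wrist_torque": the same for the moment, N m; "opening": finger opening in m.
Only numpy, scipy, OpenCV 4.12 (cv2) and the standard library are available. Lean on these libraries where they do the work, as an engineer would, in place of code of your own. Each camera call takes 0.05 s, during which the arm holds its last target.

## Working session

There is one attempt and no reset: what is moved stays moved. The work goes in short steps, Python scripts to look and compute and a shell command to move; the robot and the scene stay as the last step left them, time stands still between calls to the robot, and variables do not carry over. Pictures are saved under pics/ and viewed, and the job is handed in when it is done.

```bash
mkdir -p pics; python3 - <<'E'
from station import ctrl, imaging
import cv2,numpy as np
o=ctrl.get_obs()
for k in o: print(k,np.round(o[k],4))
for n in("scene","top"):
    d=imaging.get_image(n); cv2.imwrite(f"pics/{n}0.png",d["color"][:,:,::-1]); print(n,d["intrinsics"],d["R"],d["t"])
    np.savez(f"{n}.npz",K=d["intrinsics"],R=d["R"],t=d["t"])
E
```

```text
t 0.0
q [-1.42    0.0533  1.6143  0.      1.476  -0.119 ]
dq [-0.     -0.0015 -0.     -0.0002 -0.0011 -0.0002]
effort [-6.00000e-04 -3.93680e+01 -3.70179e+01 -1.00000e-04  7.00000e-03
  0.00000e+00]
tool_pos [ 0.1665 -0.6018  0.2301]
tool_rot [ 1.0096  1.3264 -1.0072]
contact_force [-0.9094  0.4368 -0.4891]
wrist_torque [ 0.0477 -0.0227  0.0069]
opening 0.0854
scene [[532.06923032   0.         281.72896111]
 [  0.         532.06923032 209.31047729]
 [  0.           0.           1.        ]] [[-0.85728128  0.51480931 -0.00633947]
 [ 0.34787933  0.57013775 -0.74425998]
 [-0.37953759 -0.64024552 -0.66785993]] [ 0.48312163 -0.12200362  1.65410638]
top [[460.84267214   0.         290.00484545]
 [  0.         460.84267214 209.19965612]
 [  0.           0.           1.        ]] [[ 0.00439941 -0.99980431  0.0192869 ]
 [-0.99729376 -0.00580218 -0.07329042]
 [ 0.07338799 -0.01891227 -0.99712413]] [-0.01119337  0.54483943  1.50458611]
```

View pics/scene0.png

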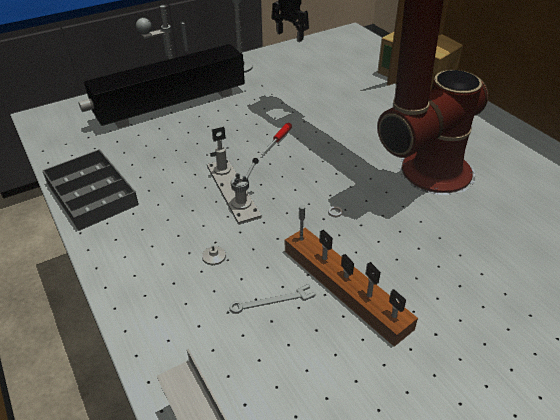

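View pics/top0.png

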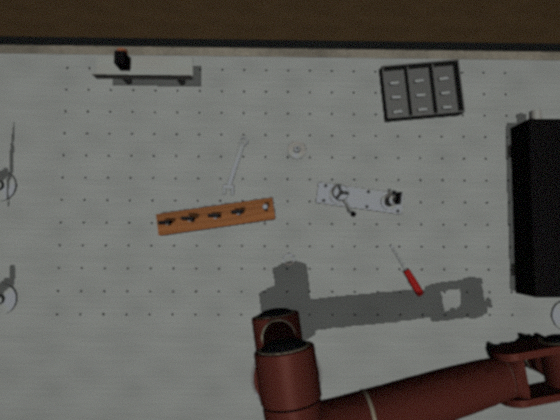

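The scene shows the rack at centre-right (285–415, 235–340) and the rail at (205–260, 160–220). In the top view the rack is at (157–275, 198–235) and the rail at (316–403, 182–213). I'll zoom in next.

```bash
python3 - <<'E'
import cv2,numpy as np
t=cv2.imread("pics/top0.png"); s=cv2.imread("pics/scene0.png")
cv2.imwrite("pics/tz_rack.png",cv2.resize(t[185:245,150:285],None,fx=5.9,fy=5.9,interpolation=cv2.INTER_CUBIC))
cv2.imwrite("pics/tz_rail.png",cv2.resize(t[170:225,305:415],None,fx=7,fy=7,interpolation=cv2.INTER_CUBIC))
cv2.imwrite("pics/sz_rack.png",cv2.resize(s[200:345,275:425],None,fx=4,fy=4,interpolation=cv2.INTER_CUBIC))
cv2.imwrite("pics/sz_rail.png",cv2.resize(s[120:225,195:305],None,fx=5.5,fy=5.5,interpolation=cv2.INTER_CUBIC))
E
```

```text
(no output)
```

View pics/tz_rack.png

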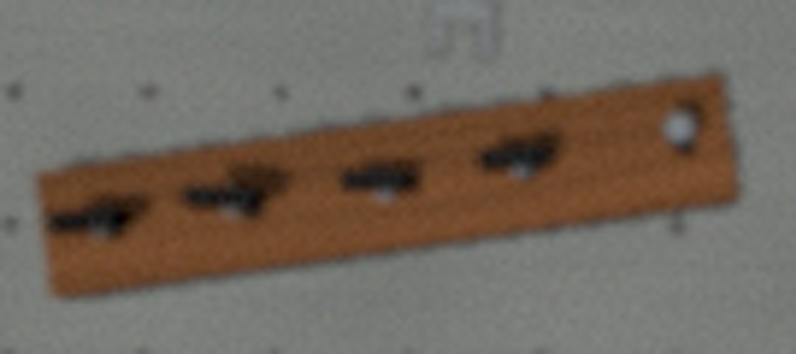

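View pics/tz_rail.png

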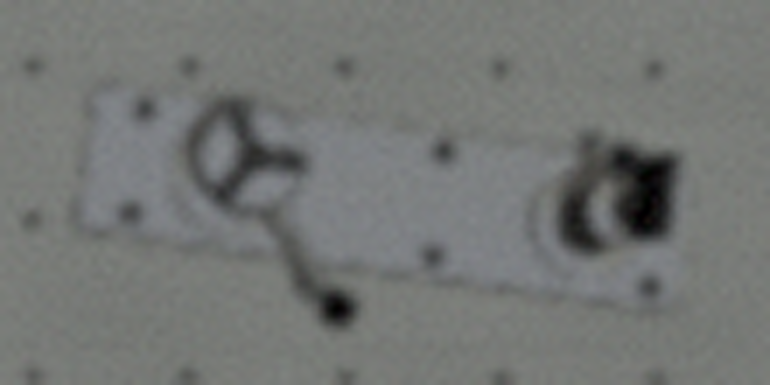

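View pics/sz_rack.png

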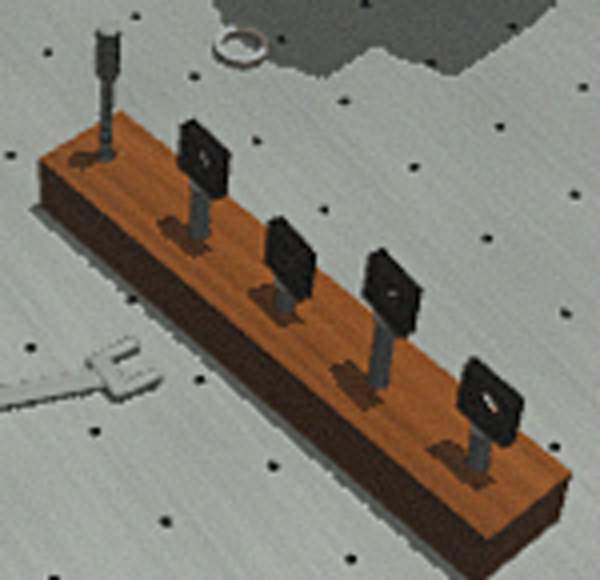

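View pics/sz_rail.png

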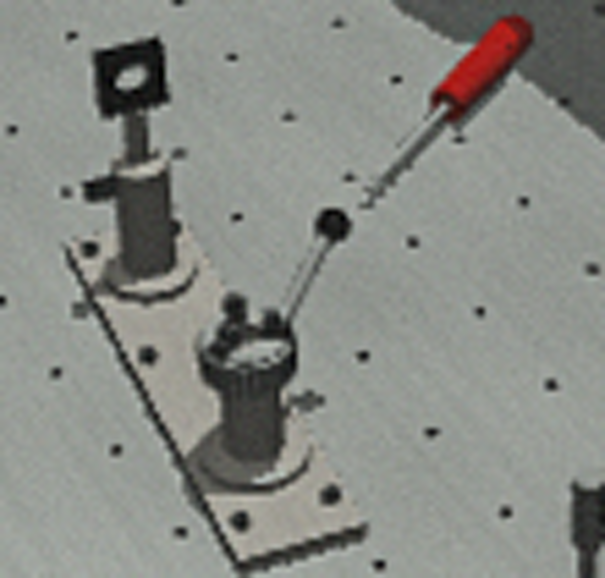

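```bash
cat > h.py <<'E'
import numpy as np,cv2
from station import ctrl,imaging
C={n:np.load(f"{n}.npz") for n in("scene","top")}
def ray(n,uv):
    c=C[n];R=c["R"];uv=np.atleast_2d(np.asarray(uv,float))
    d=np.linalg.solve(c["K"],np.c_[uv,np.ones(len(uv))].T).T@R
    return -R.T@c["t"],d/np.linalg.norm(d,axis=1,keepdims=True)
def plane(n,uv,z):
    o,d=ray(n,uv); return o+d*((z-o[2])/d[:,2:])
def tri(us,ut):
    A=np.zeros((3,3));b=np.zeros(3);L=[]
    for n,u in(("scene",us),("top",ut)):
        o,d=ray(n,u);P=np.eye(3)-np.outer(d[0],d[0]);A+=P;b+=P@o;L.append((P,o))
    X=np.linalg.solve(A,b);return X,[np.linalg.norm(P@(X-o)) for P,o in L]
def proj(n,X):
    c=C[n];p=(c["K"]@(c["R"]@np.atleast_2d(X).T+c["t"][:,None]));return (p[:2]/p[2]).T
E
python3 - <<'E'
from h import *
for n in("top","scene"):
    im=cv2.imread(f"pics/{n}0.png");hsv=cv2.cvtColor(im,cv2.COLOR_BGR2HSV)
    m=((hsv[...,0]<20)&(hsv[...,1]>100)&(hsv[...,2]>(75 if n=="scene" else 60))).astype(np.uint8)*255
    roi=np.zeros_like(m)
    if n=="top": roi[190:245,150:285]=1
    else: roi[220:345,275:425]=1
    m*=roi
    m=cv2.morphologyEx(m,cv2.MORPH_CLOSE,np.ones((3,3),np.uint8))
    cs,_=cv2.findContours(m,cv2.RETR_EXTERNAL,cv2.CHAIN_APPROX_NONE)
    c=max(cs,key=cv2.contourArea).reshape(-1,2)
    P=plane(n,cv2.convexHull(c.astype(np.int32)).reshape(-1,2),.045)[:,:2]
    r=cv2.minAreaRect((P*1000).astype(np.float32));print(n,r,cv2.contourArea(c))
    v=im.copy();cv2.drawContours(v,[c.reshape(-1,1,2)],-1,(0,255,0),1)
    b=cv2.boundingRect(c);v=v[b[1]-5:b[1]+b[3]+5,b[0]-5:b[0]+b[2]+5]
    cv2.imwrite(f"pics/rackmask_{n}.png",cv2.resize(v,None,fx=4,fy=4))
# rail top
im=cv2.imread("pics/top0.png").astype(int);g=cv2.GaussianBlur(im.astype(np.uint8),(3,3),0)
for n,pt in(("top",(335,205)),("top",(360,190)),("top",(300,200)),("top",(360,230)),): print(n,pt,g[pt[1],pt[0]])
E
```

```text
top ((519.2515258789062, 233.65872192382812), (69.36917877197266, 376.6531677246094), 8.352865219116211) 2326.5
scene ((522.4727172851562, 233.0086669921875), (70.58193969726562, 379.3970031738281), 8.717248916625977) 2664.0
top (335, 205) [112 114 111]
top (360, 190) [129 128 125]
top (300, 200) [120 123 121]
top (360, 230) [116 120 117]
```

```bash
python3 - <<'E'
from h import *
P=[(t:=cv2.imread("pics/top0.png")),(s:=cv2.imread("pics/scene0.png"))]
for n,im,(x0,y0,x1,y1) in(("top",P[0],(305,170,415,225)),("scene",P[1],(195,150,270,230))):
    f=cv2.GaussianBlur(im.astype(np.float32),(0,0),1)
    d=(f[...,0]-f[...,1]) if n=="top" else f[...,2]-f[...,1]
    c=d[y0:y1,x0:x1]; print(n,np.percentile(c,[5,25,50,75,95]))
    v=np.clip((c-c.min())/(c.max()-c.min())*255,0,255).astype(np.uint8)
    cv2.imwrite(f"pics/railch_{n}.png",cv2.resize(v,None,fx=7,fy=7,interpolation=cv2.INTER_CUBIC))
E
```

```text
top [-4.09050446 -3.66483307 -3.28671265 -0.46225452  3.01249237]
scene [-5.45804901 -4.88915253 -4.29507446 -1.11881256  1.78215485]
```

View pics/railch_top.png

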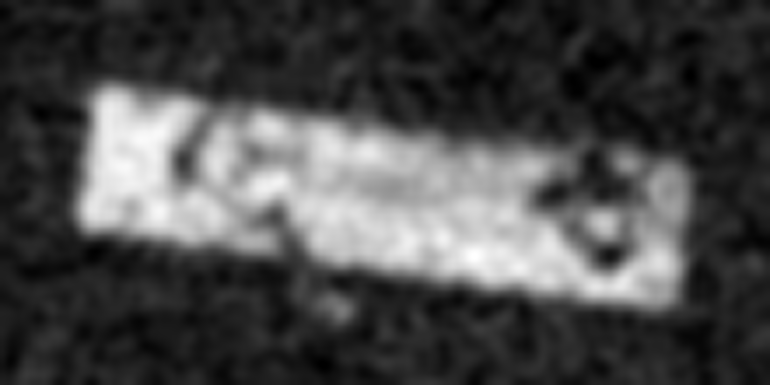

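View pics/railch_scene.png

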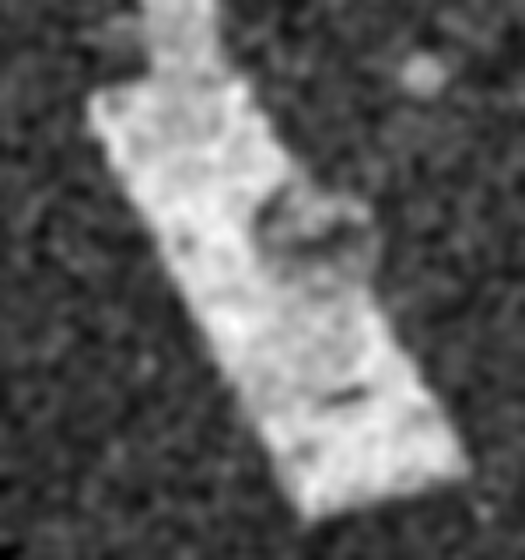

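The chroma channels isolate the rail cleanly in both views: its far-left corner is at (90,90)/7 in the top crop, and its near corner is at (310,515)/7 in the scene crop.

```bash
python3 - <<'E'
from h import *
t=cv2.imread("pics/top0.png");s=cv2.imread("pics/scene0.png")
f=cv2.GaussianBlur(t.astype(np.float32),(0,0),.8);d=f[...,0]-f[...,1]
m=np.zeros(d.shape,np.uint8);m[170:225,305:415]=(d[170:225,305:415]>-1.2)
m=cv2.morphologyEx(m,cv2.MORPH_OPEN,np.ones((5,5),np.uint8))
cs,_=cv2.findContours(m,cv2.RETR_EXTERNAL,cv2.CHAIN_APPROX_NONE);c=max(cs,key=cv2.contourArea).reshape(-1,2)
P=plane("top",cv2.convexHull(c).reshape(-1,2),.012)[:,:2]
r=cv2.minAreaRect((P*1000).astype(np.float32));print("rail top",r)
# scene: corners of rail top surface from image zoom (hand)
f=cv2.GaussianBlur(s.astype(np.float32),(0,0),.8);d=f[...,2]-f[...,1]
x0,y0=195,150
m=np.zeros(d.shape,np.uint8);m[160:230,195:270]=(d[160:230,195:270]>-2.5)
m=cv2.morphologyEx(m,cv2.MORPH_OPEN,np.ones((3,3),np.uint8))
v=s.copy();cs,_=cv2.findContours(m,cv2.RETR_EXTERNAL,cv2.CHAIN_APPROX_NONE);cv2.drawContours(v,cs,-1,(0,255,0),1)
cv2.imwrite("pics/railm.png",cv2.resize(v[120:230,190:275],None,fx=5,fy=5,interpolation=cv2.INTER_NEAREST))
# ball: dark blobs
def dark(im,box,th):
    x0,y0,x1,y1=box;g=cv2.cvtColor(im,cv2.COLOR_BGR2GRAY)[y0:y1,x0:x1].astype(float)
    w=np.clip(th-g,0,None);yy,xx=np.mgrid[y0:y1,x0:x1];return (w*xx).sum()/w.sum(),(w*yy).sum()/w.sum(),w.sum()
bt=dark(t,(347,208,359,220),70);bs=dark(s,(251,156,260,166),60);print(bt,bs)
X,e=tri(bs[:2],bt[:2]);print("ball",X,e, plane("top",bt[:2],.113),plane("scene",bs[:2],.113))
E
```

```text
rail top ((585.3729248046875, -240.0858612060547), (288.649169921875, 71.75936126708984), 82.41659545898438)
(np.float64(352.5662431941924), np.float64(213.4627949183303), np.float64(551.0)) (np.float64(255.16431322207958), np.float64(160.1925545571245), np.float64(779.0))
ball [ 0.52717208 -0.20217859  0.11426406] [np.float64(0.001637377425915437), np.float64(0.0016373774259154138)] [[ 0.52588116 -0.20145423  0.113     ]] [[ 0.5276127  -0.20485239  0.113     ]]
```

View pics/railm.png

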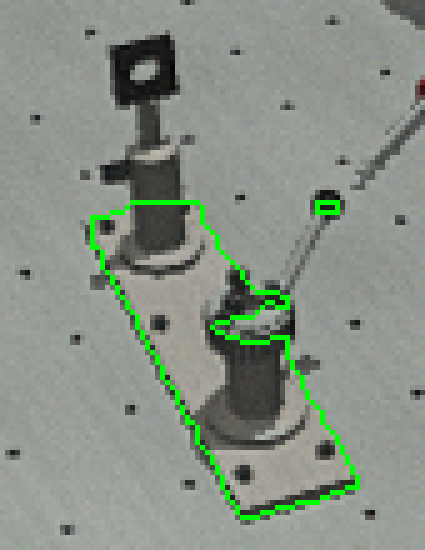

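```bash
cat >> h.py <<'E'
from scipy.spatial.transform import Rotation as Ro
def goto(X,jaw=None):
    """print tool-frame shift to put TCP at X; jaw: world angle (deg) wanted for jaw axis z"""
    o=ctrl.get_obs();R=Ro.from_rotvec(o["tool_rot"]).as_matrix();p=np.array(o["tool_pos"])
    a=np.degrees(np.arctan2(R[1,2],R[0,2]))
    print("t",round(o["t"],2),"tcp",np.round(p,4),"jaw deg",round(a,2),"toolx",np.round(R[:,0],3),"open",round(o["opening"],4),"F",np.round(o["contact_force"],2))
    if X is not None: print("shift",np.round(R.T@(np.array(X)-p),4))
    if jaw is not None:
        for k in(0,180):
            da=(jaw+k-a+180)%360-180; print("turn rad (about tool x)",round(-np.radians(da),4))
    return o
RY=np.radians(8.53);RC=np.array([.5209,.2333])
def rack(y,x=0): return RC+np.array([np.cos(RY)*x-np.sin(RY)*y,np.sin(RY)*x+np.cos(RY)*y])
LY=np.radians(-7.58);B=np.array([.5965,-.1668])
E
python3 - <<'E'
from h import *
t=cv2.imread("pics/top0.png");s=cv2.imread("pics/scene0.png")
print("rod hole",rack(-.165))
for y,box in((-.077,(317,228,334,251)),(-.001,(339,253,356,277)),(.075,(364,260,382,287)),(.151,(387,288,408,314))):
    g=s.max(2)[box[1]:box[3],box[0]:box[2]];m=g<45
    yy,xx=np.nonzero(m);c=((xx.min()+xx.max())/2+box[0],(yy.min()+yy.max())/2+box[1])
    h=rack(y);o,d=ray("scene",[c]);d=d[0]
    # height where ray is nearest to vertical axis
    k=((h-o[:2])@d[:2])/(d[:2]@d[:2]);X=o+k*d;print(y,h,c,"hole h above floor",X[2]-.01,"lateral",np.linalg.norm(X[:2]-h))
# rod handle top
for n,im in(("top",t),("scene",s)):
    print(n,proj(n,[*rack(-.165),.155]),proj(n,[*rack(-.165),.045]),"bore108",proj(n,[*B,.108]),proj(n,[*B,.092]))
goto([*rack(-.165),.25],8.5)
E
```

```text
rod hole [0.54537399 0.07012517]
-0.077 [0.5323212  0.15715175] (np.float64(325.5), np.float64(239.5)) hole h above floor 0.0975512689596907 lateral 0.0017229656677351863
-0.001 [0.52104833 0.23231106] (np.float64(347.5), np.float64(264.0)) hole h above floor 0.07465977696116523 lateral 0.0008451309874298242
0.075 [0.50977546 0.30747038] (np.float64(372.5), np.float64(272.5)) hole h above floor 0.11066113923800493 lateral 0.0017697406327526401
0.151 [0.49850259 0.38262969] (np.float64(397.5), np.float64(300.0)) hole h above floor 0.08742948162027554 lateral 0.0008464203240795503
top [[264.81250608 205.60725294]] [[266.00408851 208.34969873]] bore108 [[341.16361701 191.00827891]] [[340.50708165 191.5772893 ]]
scene [[302.50090701 206.17281215]] [[301.65919481 238.08607029]] bore108 [[239.95971872 176.57493485]] [[240.29935456 181.11362317]]
t 0.1 tcp [ 0.1665 -0.6018  0.2302] jaw deg -74.54 toolx [-0.     0.002 -1.   ] open 0.0852 F [0.65 0.08 0.11]
shift [-0.0187  0.5443 -0.5467]
turn rad (about tool x) -1.4494
turn rad (about tool x) 1.6922
```

```bash
python3 -m jog '[[[-0.019,0.544,-0.547,-1.449,-1],[-0.019,0.544,-0.547,-1.449,-1],[-0.019,0.544,-0.547,-1.449,-1],[-0.019,0.544,-0.547,-1.449,-1],[-0.019,0.544,-0.547,-1.449,-1],[-0.019,0.544,-0.547,-1.449,-1],[-0.019,0.544,-0.547,-1.449,-1],[-0.019,0.544,-0.547,-1.449,-1],[-0.019,0.544,-0.547,-1.449,-1],[-0.019,0.544,-0.547,-1.449,-1],[-0.019,0.544,-0.547,-1.449,-1],[-0.019,0.544,-0.547,-1.449,-1]]]' 40
python3 - <<'E'
from h import *
goto([*rack(-.165),.25],8.5)
E
```

```text
t: 1.3
tool_pos: [0.461, -0.0775, 0.2459]
tool_rot: [-0.115, 1.568, 0.118]
contact_force: [0.7, -1.0, 0.1]
opening: 0.0853
t 1.3 tcp [ 0.461  -0.0775  0.2459] jaw deg 8.49 toolx [-0.     0.002 -1.   ] open 0.0853 F [ 0.72 -1.01  0.08]
shift [-0.0039  0.1335  0.1052]
turn rad (about tool x) -0.0002
turn rad (about tool x) 3.1414
```

```bash
python3 -m jog '[[[-0.004,0.1335,0.105,0,-1],[-0.004,0.1335,0.105,0,-1],[-0.004,0.1335,0.105,0,-1],[-0.004,0.1335,0.105,0,-1],[-0.004,0.1335,0.105,0,-1],[-0.004,0.1335,0.105,0,-1]]]' 40
python3 - <<'E'
from h import *
goto([*rack(-.165),.118],8.5)
for n in("top","scene"):
    d=imaging.get_image(n)["color"][:,:,::-1];cv2.imwrite(f"pics/r1{n}.png",d)
a=cv2.imread("pics/r1top.png")[150:260,200:330];b=cv2.imread("pics/r1scene.png")[120:270,240:370]
cv2.imwrite("pics/r1.png",np.hstack([cv2.resize(a,(400,338)),cv2.resize(b,(400,462))[:338]]))
E
```

```text
t: 1.9
tool_pos: [0.5448, 0.0701, 0.2494]
tool_rot: [-0.116, 1.569, 0.118]
contact_force: [-0.4, 0.2, -0.3]
opening: 0.0852
t 1.9 tcp [0.5448 0.0701 0.2494] jaw deg 8.54 toolx [-0.002  0.001 -1.   ] open 0.0852 F [-0.39  0.2  -0.33]
shift [ 0.1314 -0.0003  0.0008]
turn rad (about tool x) 0.0007
turn rad (about tool x) -3.1409
```

View pics/r1.png

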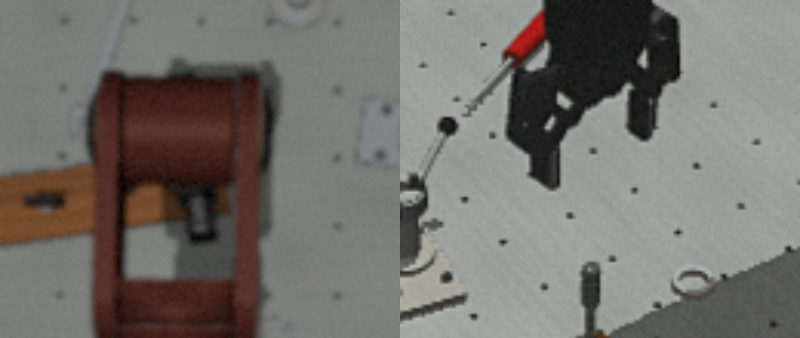

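The scene view has the open fingers straddling the rod's column, with the finger midpoint at about (592,160) and the rod top at (591,268) in the crop. Next I descend and grip.

```bash
python3 -m jog '[[[0.04,0,0.001,0,-1],[0.08,0,0.001,0,-1],[0.11,0,0.001,0,-1],[0.131,0,0.001,0,-1],[0.131,0,0.001,0,-1],[0.131,0,0.001,0,1],[0.131,0,0.001,0,1],[0.131,0,0.001,0,1],[0.131,0,0.001,0,1],[0.131,0,0.001,0,1],[0.131,0,0.001,0,1],[0.131,0,0.001,0,1]]]' 40
python3 - <<'E'
from h import *
goto([*rack(-.165),.23],8.5)
E
```

```text
t: 3.2
tool_pos: [0.5458, 0.0695, 0.1197]
tool_rot: [-0.115, 1.568, 0.117]
contact_force: [-2.8, -0.4, 5.5]
opening: 0.0141
t 3.2 tcp [0.5458 0.0695 0.1197] jaw deg 8.44 toolx [-0.     0.001 -1.   ] open 0.0141 F [-2.75 -0.39  5.53]
shift [-0.1103  0.0009 -0.0004]
turn rad (about tool x) -0.0011
turn rad (about tool x) 3.1405
```

```bash
python3 -m jog '[[[-0.01,0,0,0,1],[-0.03,0,0,0,1],[-0.06,0,0,0,1],[-0.1,0,0,0,1],[-0.145,0,0,0,1],[-0.145,0,0,0,1],[-0.145,0,0,0,1]]]' 40
python3 - <<'E'
from h import *
goto([*B,.265],0)
E
```

```text
t: 3.9
tool_pos: [0.5466, 0.0694, 0.2665]
tool_rot: [-0.115, 1.564, 0.116]
contact_force: [-0.5, -0.5, -2.2]
opening: 0.0141
t 3.9 tcp [0.5466 0.0694 0.2665] jaw deg 8.44 toolx [ 0.003  0.001 -1.   ] open 0.0141 F [-0.55 -0.52 -2.21]
shift [ 0.0014 -0.2409  0.0146]
turn rad (about tool x) 0.1474
turn rad (about tool x) -2.9942
```

```bash
python3 -m jog '[[[0.001,-0.04,0.002,0,1],[0.001,-0.08,0.005,0,1],[0.001,-0.12,0.007,0,1],[0.001,-0.16,0.01,0,1],[0.001,-0.2,0.012,0,1],[0.001,-0.23,0.014,0,1],[0.001,-0.241,0.015,0,1],[0.001,-0.241,0.015,0,1],[0.001,-0.241,0.015,0,1]]]' 40
python3 - <<'E'
from h import *
goto([*B,.225],None)
for n in("top","scene"):
    d=imaging.get_image(n)["color"][:,:,::-1];cv2.imwrite(f"pics/r2{n}.png",d)
a=cv2.imread("pics/r2top.png")[160:230,300:400];b=cv2.imread("pics/r2scene.png")[110:230,190:290]
cv2.imwrite("pics/r2.png",np.hstack([cv2.resize(a,(280,480),fx=1,fy=1)if 0 else cv2.copyMakeBorder(cv2.resize(a,(400,280)),0,200,0,0,0),cv2.resize(b,(400,480),interpolation=cv2.INTER_CUBIC)]))
E
```

```text
t: 4.8
tool_pos: [0.5964, -0.1657, 0.2641]
tool_rot: [-0.114, 1.566, 0.118]
contact_force: [0.2, -0.3, 0.0]
opening: 0.0139
t 4.8 tcp [ 0.5964 -0.1657  0.2641] jaw deg 8.47 toolx [ 0.001  0.003 -1.   ] open 0.0139 F [ 0.15 -0.29  0.  ]
shift [ 0.0391 -0.0012 -0.0001]
```

View pics/r2.png

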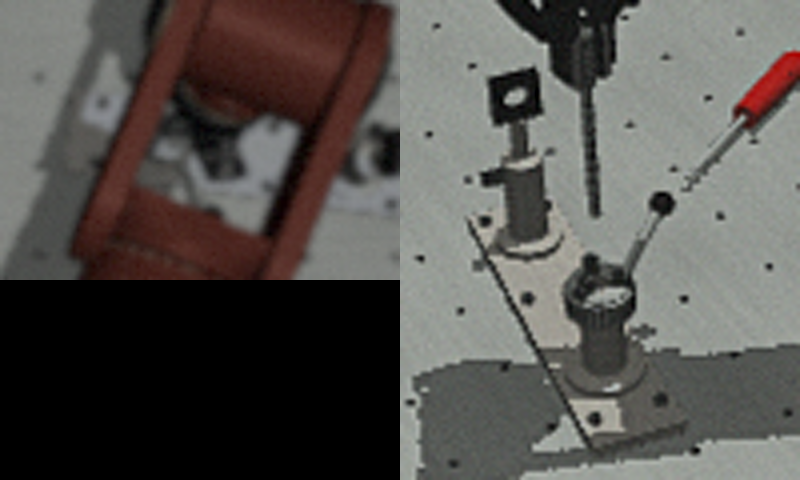

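Scene crop: the tip is at (596,215). Extended along the local vertical it meets the sleeve centre at about (601,285). I'll lower it to just above the jaws and look again.

```bash
python3 -m jog '[[[0.015,-0.001,0,0,1],[0.03,-0.001,0,0,1],[0.038,-0.001,0,0,1],[0.038,-0.001,0,0,1]]]' 40
python3 - <<'E'
from h import *
goto([*B,.225],None)
for n in("top","scene"):
    d=imaging.get_image(n)["color"][:,:,::-1];cv2.imwrite(f"pics/r3{n}.png",d)
a=cv2.imread("pics/r3top.png")[170:220,315:375];b=cv2.imread("pics/r3scene.png")[135:205,210:280]
cv2.imwrite("pics/r3.png",np.hstack([cv2.copyMakeBorder(cv2.resize(a,(360,300)),0,120,0,0,0),cv2.resize(b,(420,420),interpolation=cv2.INTER_CUBIC)]))
print(proj("scene",[[*B,.115],[*B,.108],[*B,.092]]))
E
```

```text
t: 5.3
tool_pos: [0.5955, -0.1654, 0.2237]
tool_rot: [-0.114, 1.569, 0.12]
contact_force: [-1.3, 0.3, -1.2]
opening: 0.0142
t 5.3 tcp [ 0.5955 -0.1654  0.2237] jaw deg 8.55 toolx [-0.002  0.004 -1.   ] open 0.0142 F [-1.35  0.35 -1.17]
shift [-0.0013 -0.0016  0.0008]
[[239.80956224 174.5683343 ]
 [239.95971872 176.57493485]
 [240.29935456 181.11362317]]
```

View pics/r3.png

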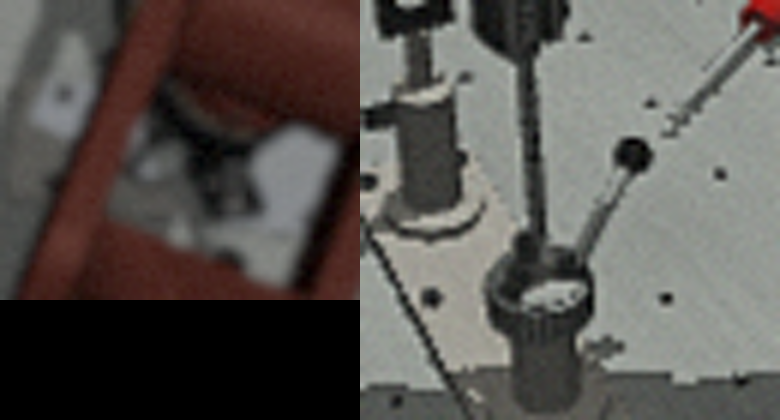

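The tip, at about (240,175) full-frame, hangs over the jaws as predicted. I'll go down in small steps while watching the force.

```bash
python3 -m jog '[[[0.006,-0.001,0,0,1],[0.012,-0.001,0,0,1],[0.018,-0.001,0,0,1],[0.024,-0.001,0,0,1],[0.03,-0.001,0,0,1],[0.03,-0.001,0,0,1]]]' 40
```

```text
t: 6.0
tool_pos: [0.5962, -0.1667, 0.1948]
tool_rot: [-0.114, 1.568, 0.12]
contact_force: [0.2, 0.2, -1.7]
opening: 0.0139
```

```bash
python3 -m jog '[[[0.003,0,0,0,1],[0.005,0,0,0,1],[0.007,0,0,0,1],[0.007,0,0,0,1]]]' 40
```

```text
t: 6.4
tool_pos: [0.5961, -0.1666, 0.1875]
tool_rot: [-0.114, 1.568, 0.12]
contact_force: [0.2, 0.8, 0.0]
opening: 0.0136
```

```bash
python3 -m jog '[[[0.002,0,0,0,1],[0.004,0,0,0,1],[0.005,0,0,0,1],[0.005,0,0,0,1]]]' 40
```

```text
t: 6.8
tool_pos: [0.5959, -0.1666, 0.1822]
tool_rot: [-0.114, 1.569, 0.12]
contact_force: [0.3, -0.1, -0.9]
opening: 0.0136
```

```bash
python3 -m jog '[[[0.002,0,0,0,1],[0.004,0,0,0,1],[0.006,0,0,0,1],[0.006,0,0,0,1]]]' 40
```

```text
t: 7.2
tool_pos: [0.597, -0.1672, 0.1801]
tool_rot: [-0.116, 1.566, 0.118]
contact_force: [-3.1, 0.2, 10.9]
opening: 0.0144
```

```bash
python3 -m jog '[[[0.002,0,0,0,1],[0.004,0,0,0,1],[0.005,0,0,0,1],[0.005,0,0,0,1]]]' 40
```

```text
t: 7.6
tool_pos: [0.5983, -0.1679, 0.18]
tool_rot: [-0.118, 1.562, 0.116]
contact_force: [-3.8, 1.0, 14.7]
opening: 0.0137
```

The tip met the stop at TCP z ≈ 0.180, which puts it at about 0.070, so the depth is about 38 mm and L is about 74 mm. That selects apt_a. Now I back out.

```bash
python3 -m jog '[[[-0.01,0,0,0,1],[-0.03,0,0,0,1],[-0.06,0,0,0,1],[-0.085,0,0,0,1],[-0.085,0,0,0,1],[-0.085,0,0,0,1]]]' 40
python3 - <<'E'
from h import *
goto([.5460,.0697,.265],8.5)
for n in("scene",):
    d=imaging.get_image(n)["color"][:,:,::-1];cv2.imwrite(f"pics/r4{n}.png",d)
b=d[90:200,200:290]
cv2.imwrite("pics/r4.png",cv2.resize(b,None,fx=5,fy=5,interpolation=cv2.INTER_CUBIC))
E
```

```text
t: 8.2
tool_pos: [0.598, -0.1679, 0.2649]
tool_rot: [-0.118, 1.562, 0.116]
contact_force: [0.1, 1.0, -1.4]
opening: 0.014
t 8.2 tcp [ 0.598  -0.1679  0.2649] jaw deg 8.55 toolx [ 0.006 -0.001 -1.   ] open 0.014 F [ 0.15  1.03 -1.41]
shift [-0.0006  0.2427 -0.0161]
turn rad (about tool x) 0.0008
turn rad (about tool x) -3.1408
```

View pics/r4.png

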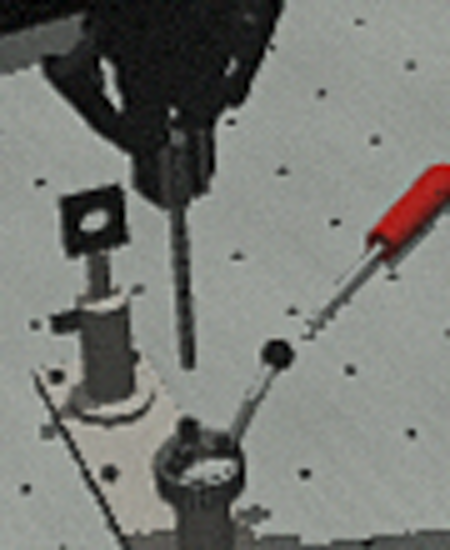

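```bash
python3 - <<'E'
from h import *
p=np.array([.598,-.1679,.2649])
for d in([0,0,-1],[.006,-.001,-1]):print(proj("scene",p+.1097*np.array(d)))
o,d=ray("scene",[(237.8,163.2)]);d=d[0]
for y in(-.1679,):
  k=(y-o[1])/d[1];print(o+k*d)
E
```

```text
[[238.24358548 162.7560611 ]]
[[238.00729667 162.81210789]]
[ 0.5994073  -0.1679      0.15426415]
```

```bash
python3 -m jog '[[[-0.001,0.04,-0.003,0,1],[-0.001,0.08,-0.006,0,1],[-0.001,0.12,-0.009,0,1],[-0.001,0.16,-0.012,0,1],[-0.001,0.2,-0.014,0,1],[-0.001,0.23,-0.016,0,1],[-0.001,0.243,-0.017,0,1],[-0.001,0.243,-0.017,0,1],[-0.001,0.243,-0.017,0,1],[-0.001,0.243,-0.017,0,1]]]' 40
python3 - <<'E'
from h import *
goto([.5452,.0697,.165],8.5)
E
```

```text
t: 9.25
tool_pos: [0.5446, 0.0689, 0.2637]
tool_rot: [-0.116, 1.565, 0.116]
contact_force: [0.5, -0.2, -1.8]
opening: 0.0138
t 9.25 tcp [0.5446 0.0689 0.2637] jaw deg 8.46 toolx [ 0.003 -0.    -1.   ] open 0.0138 F [ 0.47 -0.2  -1.78]
shift [0.0987 0.0007 0.0005]
turn rad (about tool x) -0.0008
turn rad (about tool x) 3.1408
```

```bash
python3 -m jog '[[[0.03,0.001,0.0005,0,1],[0.06,0.001,0.0005,0,1],[0.09,0.001,0.0005,0,1],[0.102,0.001,0.0005,0,1],[0.102,0.001,0.0005,0,1],[0.102,0.001,0.0005,0,1]]]' 40
python3 - <<'E'
from h import *
goto([.5454,.0699,.122],8.5)
d=imaging.get_image("scene")["color"][:,:,::-1]
print(proj("scene",[*rack(-.165),.045]))
cv2.imwrite("pics/r5.png",cv2.resize(d[190:260,265:345],None,fx=7,fy=7,interpolation=cv2.INTER_CUBIC))
E
```

```text
t: 9.85
tool_pos: [0.5461, 0.0695, 0.1629]
tool_rot: [-0.116, 1.564, 0.115]
contact_force: [0.0, -0.0, -0.7]
opening: 0.0138
t 9.85 tcp [0.5461 0.0695 0.1629] jaw deg 8.41 toolx [ 0.004 -0.    -1.   ] open 0.0138 F [ 0.01 -0.03 -0.65]
shift [ 0.0409  0.0006 -0.0008]
turn rad (about tool x) -0.0015
turn rad (about tool x) 3.1401
[[301.65919481 238.08607029]]
```

View pics/r5.png

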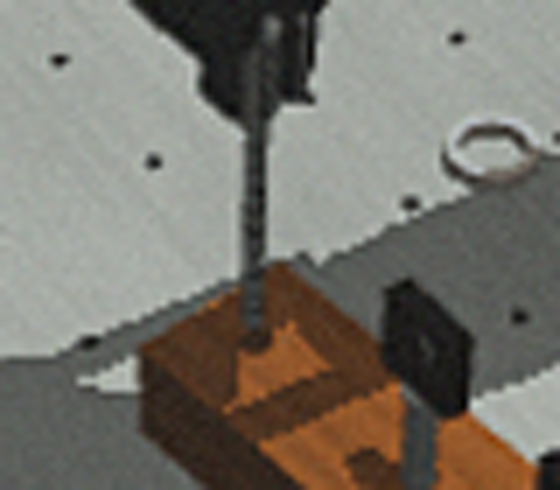

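The tip is at the hole mouth, about (301.4,238) full-frame, and the dark rim is around it. Lowering in.

```bash
python3 -m jog '[[[0.006,0,-0.0005,0,1],[0.012,0,-0.0005,0,1],[0.018,0,-0.0005,0,1],[0.024,0,-0.0005,0,1],[0.024,0,-0.0005,0,1]]]' 40
```

```text
t: 10.4
tool_pos: [0.546, 0.0696, 0.1395]
tool_rot: [-0.116, 1.562, 0.115]
contact_force: [-0.7, -0.7, -1.6]
opening: 0.014
```

```bash
python3 -m jog '[[[0.006,0,0,0,1],[0.012,0,0,0,1],[0.017,0,0,0,1],[0.018,0,0,0,1],[0.018,0,0,0,1]]]' 40
```

```text
t: 10.9
tool_pos: [0.5459, 0.0696, 0.1209]
tool_rot: [-0.116, 1.563, 0.115]
contact_force: [-0.0, 0.3, -0.4]
opening: 0.0139
```

```bash
python3 -m jog '[[[0.001,0,0,0,1],[0.001,0,0,0,-1],[0.001,0,0,0,-1],[0.001,0,0,0,-1],[0.001,0,0,0,-1],[0.001,0,0,0,-1],[0.001,0,0,0,-1],[-0.03,0,0,0,-1],[-0.07,0,0,0,-1],[-0.12,0,0,0,-1],[-0.13,0,0,0,-1],[-0.13,0,0,0,-1]]]' 40
python3 - <<'E'
from h import *
d=imaging.get_image("scene")["color"][:,:,::-1]
cv2.imwrite("pics/r6.png",cv2.resize(d[130:330,255:425],None,fx=3,fy=3,interpolation=cv2.INTER_CUBIC))
# yaw of plate a : scene edge top from plate; print hole pos
goto([*rack(-.001),.25],8.5)
E
```

```text
t: 12.1
tool_pos: [0.5468, 0.0696, 0.2544]
tool_rot: [-0.116, 1.557, 0.115]
contact_force: [-1.3, -0.4, -0.6]
opening: 0.0856
t 12.15 tcp [0.5456 0.0696 0.2515] jaw deg 8.43 toolx [ 0.006 -0.    -1.   ] open 0.0854 F [-0.17 -0.53 -0.61]
shift [ 0.0013  0.1645 -0.0004]
turn rad (about tool x) -0.0012
turn rad (about tool x) 3.1404
```

View pics/r6.png

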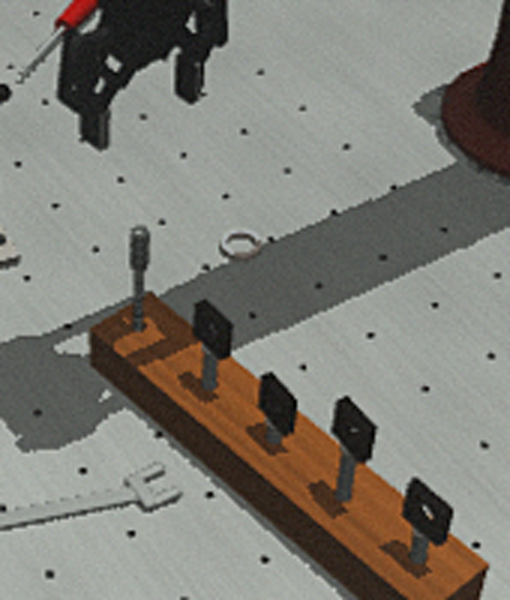

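```bash
python3 - <<'E'
from h import *
t=cv2.imread("pics/top0.png");x0,y0,x1,y1=204,209,226,222
g=t[y0:y1,x0:x1,2].astype(float) # red: black plate low, wood high
w=np.clip(48-g,0,None);print(g.astype(int))
yy,xx=np.mgrid[y0:y1,x0:x1];c=np.array([(w*xx).sum(),(w*yy).sum()])/w.sum()
print("cent",c)
M=np.cov(np.vstack([xx.ravel(),yy.ravel()]),aweights=w.ravel());e,v=np.linalg.eigh(M);u=v[:,1]
P=plane("top",[c-8*u,c+8*u],.102);d=P[1]-P[0];print("width dir deg",np.degrees(np.arctan2(d[1],d[0]))%180,"jaw=",np.degrees(np.arctan2(d[1],d[0]))%180-90, P.mean(0))
print(proj("top",[*rack(-.001),.102]), proj("top",[*rack(-.001),.09]))
E
```

```text
[[109 106 105 107 107 103 103 106 104 104 103 108 110 108 109 110 107 107
  109 111 113 111]
 [110 107 107 105 105 109 108 105 113 107 109 108 107 111 109 104 107 110
  110 108 108 111]
 [108 109 105 109 107 112 110 103  97  95  91  97  95  94  95  97  94  97
  101 107 104 104]
 [105 108 108 102 105 104  98  89  81  72  72  74  71  65  67  69  75  84
   97 103 107 110]
 [102 103  99  91  86  80  84  67  58  51  50  49  53  48  56  56  65  86
  106 106 112 109]
 [102 103  98  88  61  50  51  48  38  39  36  40  36  42  32  44  61  87
  108 113 113 110]
 [106 106 105  82  56  33  33  28  26  34  28  33  29  30  25  23  54  88
  112 115 116 118]
 [111 111 109  94  63  50  46  43  44  46  44  47  40  39  35  43  63  93
  113 118 116 120]
 [111 113 110 106  89  86  87  86  86  89  80  80  71  65  74  75  85 100
  118 122 120 116]
 [116 114 119 117 115 114 111 111 113 111 112 104  99  98  98 105 104 113
  117 118 120 116]
 [114 121 115 116 115 116 115 112 118 113 117 115 108 110 116 109 115 109
  114 109 109 109]
 [116 113 115 110 109 113 108 113 111 111 111 110 111 112 110 112 105 111
  108 111 108 112]
 [109 112 110 113 109 114 110 108 115 112 108 107 110 111 115 111 112 114
  111 113 114 116]]
cent [214.78571429 214.92857143]
width dir deg 90.28221423759082 jaw= 0.2822142375908214 [0.51958911 0.22759648 0.102     ]
[[213.2794303  214.45293656]] [[213.8395214  214.68931989]]
```

The rod stands in its hole again, with its handle at (140,245) in the crop. Apt_a's plate, at (277,403) in the crop, has its normal at about 0° world. Moving over apt_a.

```bash
python3 -m jog '[[[0.001,0.04,0,0.05,-1],[0.001,0.08,0,0.1,-1],[0.001,0.12,0,0.147,-1],[0.001,0.15,0,0.147,-1],[0.001,0.1645,0,0.147,-1],[0.001,0.1645,0,0.147,-1],[0.001,0.1645,0,0.147,-1],[0.001,0.1645,0,0.147,-1]]]' 40
python3 - <<'E'
from h import *
goto([*rack(-.001),.069],0.2)
E
```

```text
t: 12.95
tool_pos: [0.5217, 0.231, 0.2498]
tool_rot: [0.0, 1.565, -0.002]
contact_force: [-0.2, -0.3, -0.4]
opening: 0.0857
t 12.95 tcp [0.5217 0.231  0.2498] jaw deg -0.08 toolx [ 0.006 -0.001 -1.   ] open 0.0857 F [-0.21 -0.3  -0.44]
shift [ 0.1808  0.0014 -0.0016]
turn rad (about tool x) -0.0049
turn rad (about tool x) 3.1367
```

```bash
python3 -m jog '[[[0.04,0.001,-0.001,0,-1],[0.08,0.001,-0.0015,0,-1],[0.12,0.001,-0.0015,0,-1],[0.15,0.001,-0.0015,0,-1],[0.17,0.001,-0.0015,0,-1],[0.18,0.001,-0.0015,0,-1],[0.18,0.001,-0.0015,0,-1],[0.18,0.001,-0.0015,0,-1]]]' 40
python3 - <<'E'
from h import *
goto([*rack(-.001),.069],0.2)
d=imaging.get_image("scene")["color"][:,:,::-1]
cv2.imwrite("pics/r7.png",cv2.resize(d[190:310,295:415],None,fx=4.5,fy=4.5,interpolation=cv2.INTER_CUBIC))
E
```

```text
t: 13.75
tool_pos: [0.5222, 0.2316, 0.071]
tool_rot: [0.001, 1.563, -0.002]
contact_force: [0.0, -0.0, 0.2]
opening: 0.0854
t 13.75 tcp [0.5222 0.2316 0.071 ] jaw deg -0.12 toolx [ 0.007 -0.    -1.   ] open 0.0854 F [ 0.05 -0.01  0.21]
shift [ 0.002   0.0007 -0.0011]
turn rad (about tool x) -0.0056
turn rad (about tool x) 3.136
```

View pics/r7.png

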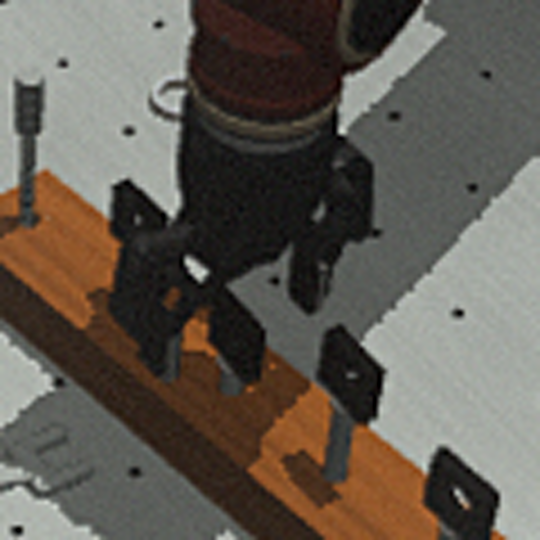

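The open fingers, at (150,330) and (310,280), straddle apt_a's plate at (237,335). Closing.

```bash
python3 -m jog '[[[0.001,0,-0.001,0,1],[0.001,0,-0.001,0,1],[0.001,0,-0.001,0,1],[0.001,0,-0.001,0,1],[0.001,0,-0.001,0,1],[0.001,0,-0.001,0,1],[0.001,0,-0.001,0,1],[0.001,0,-0.001,0,1],[0.001,0,-0.001,0,1]]]' 40
python3 - <<'E'
from h import *
goto([*rack(-.001),.069],0.2)
E
```

```text
t: 14.7
tool_pos: [0.5211, 0.232, 0.0706]
tool_rot: [0.001, 1.564, -0.002]
contact_force: [-4.3, 1.0, 5.7]
opening: 0.0092
t 14.7 tcp [0.5211 0.232  0.0706] jaw deg -0.1 toolx [ 0.007 -0.    -1.   ] open 0.0092 F [-4.26  0.97  5.68]
shift [ 0.0016  0.0004 -0.    ]
turn rad (about tool x) -0.0053
turn rad (about tool x) 3.1363
```

```bash
python3 -m jog '[[[-0.008,0,0,0,1],[-0.016,0,0,0,1],[-0.026,0,0,0,1],[-0.038,0,0,0,1],[-0.06,0,0,0,1],[-0.1,0,0,0,1],[-0.15,0,0,0,1],[-0.15,0,0,0,1],[-0.15,0,0,0,1]]]' 40
python3 - <<'E'
from h import *
goto([*B,.22],82.4)
d=imaging.get_image("scene")["color"][:,:,::-1]
cv2.imwrite("pics/r8.png",cv2.resize(d[140:310,265:425],None,fx=3.5,fy=3.5,interpolation=cv2.INTER_CUBIC))
E
```

```text
t: 15.6
tool_pos: [0.5214, 0.2323, 0.2241]
tool_rot: [0.003, 1.558, -0.0]
contact_force: [-0.1, 0.6, -2.1]
opening: 0.0094
t 15.6 tcp [0.5214 0.2323 0.2241] jaw deg -0.11 toolx [ 0.013  0.002 -1.   ] open 0.0094 F [-0.11  0.6  -2.09]
shift [ 0.0045 -0.399   0.0758]
turn rad (about tool x) -1.4401
turn rad (about tool x) 1.7015
```

View pics/r8.png

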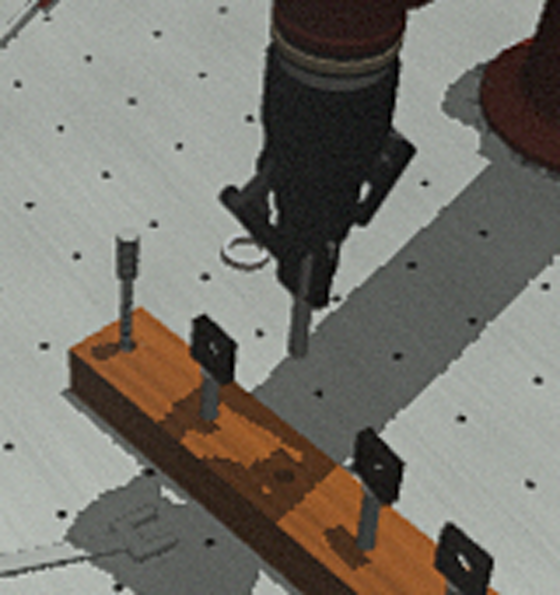

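```bash
python3 - <<'E'
from h import *
p=np.array([.5214,.2323,.2241])
for d in([0,0,-1],[.013,.002,-1],[.05,0,-1],[0,.05,-1]):
    a=proj("scene",[p,p+.0606*np.array(d)]);print(d,np.round(a*1,1).tolist(),"slope",(a[1,0]-a[0,0])/(a[1,1]-a[0,1]), "crop foot",(a[1]-[265,140])*3.5)
E
```

```text
[0, 0, -1] [[352.6, 220.8], [350.4, 240.5]] slope -0.1132711654246373 crop foot [298.95046276 351.58551994]
[0.013, 0.002, -1] [[352.6, 220.8], [350.2, 240.6]] slope -0.1250030718683762 crop foot [298.07313205 352.15325301]
[0.05, 0, -1] [[352.6, 220.8], [349.3, 241.0]] slope -0.16452459657085453 crop foot [295.14069404 353.3299175 ]
[0, 0.05, -1] [[352.6, 220.8], [351.2, 241.3]] slope -0.06937997382659208 crop foot [301.76838129 354.45132309]
```

The lifted apt_a hangs plumb, with its foot at (298,350) in the crop, which matches prediction. I'll carry it high over the rod to the holder while turning.

```bash
python3 -m jog '[[[-0.03,-0.01,0.002,-0.1,1],[-0.035,-0.05,0.008,-0.22,1],[-0.035,-0.09,0.015,-0.34,1],[-0.035,-0.13,0.023,-0.46,1],[-0.035,-0.17,0.03,-0.58,1],[-0.035,-0.21,0.038,-0.7,1],[-0.035,-0.25,0.046,-0.82,1],[-0.035,-0.29,0.054,-0.94,1],[-0.035,-0.33,0.062,-1.06,1],[-0.035,-0.36,0.069,-1.18,1],[-0.035,-0.385,0.074,-1.3,1],[-0.035,-0.399,0.075,-1.42,1]]]' 40
python3 - <<'E'
from h import *
goto([.5957,-.1667,.22],82.4)
E
```

```text
t: 16.85
tool_pos: [0.5933, -0.169, 0.2542]
tool_rot: [-1.099, 1.272, 1.096]
contact_force: [-0.1, 0.7, -1.1]
opening: 0.0093
t 16.85 tcp [ 0.5933 -0.169   0.2542] jaw deg 81.42 toolx [ 0.005  0.001 -1.   ] open 0.0093 F [-0.07  0.74 -1.14]
shift [ 0.0342 -0.0018  0.0026]
turn rad (about tool x) -0.0171
turn rad (about tool x) 3.1245
```

```bash
python3 -m jog '[[[0.03,-0.002,0.0025,-0.017,1],[0.055,-0.002,0.0025,-0.017,1],[0.072,-0.002,0.0025,-0.017,1],[0.072,-0.002,0.0025,-0.017,1],[0.072,-0.002,0.0025,-0.017,1]]]' 40
python3 - <<'E'
from h import *
goto([.5959,-.1667,.175],82.4)
for n in("top","scene"):
    d=imaging.get_image(n)["color"][:,:,::-1];cv2.imwrite(f"pics/r9{n}.png",d)
a=cv2.imread("pics/r9top.png")[170:220,315:375];b=cv2.imread("pics/r9scene.png")[130:200,205:275]
cv2.imwrite("pics/r9.png",np.hstack([cv2.copyMakeBorder(cv2.resize(a,(300,250)),0,240,0,0,0),cv2.resize(b,(490,490),interpolation=cv2.INTER_CUBIC)]))
p=goto(None)["tool_pos"]
print(proj("scene",[[*B,.12],[*B,.108],[*B,.092],p-np.array([0,0,.0606])]))
E
```

```text
t: 17.35
tool_pos: [0.5958, -0.1666, 0.1817]
tool_rot: [-1.111, 1.265, 1.109]
contact_force: [0.0, 0.3, -1.5]
opening: 0.0095
t 17.35 tcp [ 0.5958 -0.1666  0.1817] jaw deg 82.4 toolx [ 0.004  0.002 -1.   ] open 0.0095 F [ 0.02  0.3  -1.51]
shift [ 0.0067 -0.0001 -0.0002]
turn rad (about tool x) 0.0001
turn rad (about tool x) -3.1415
t 17.45 tcp [ 0.5969 -0.167   0.1839] jaw deg 82.41 toolx [ 0.007  0.    -1.   ] open 0.0094 F [ 0.64 -0.77 -0.48]
[[239.70171659 173.12715002]
 [239.95971872 176.57493485]
 [240.29935456 181.11362317]
 [239.47009947 172.17671106]]
```

View pics/r9.png

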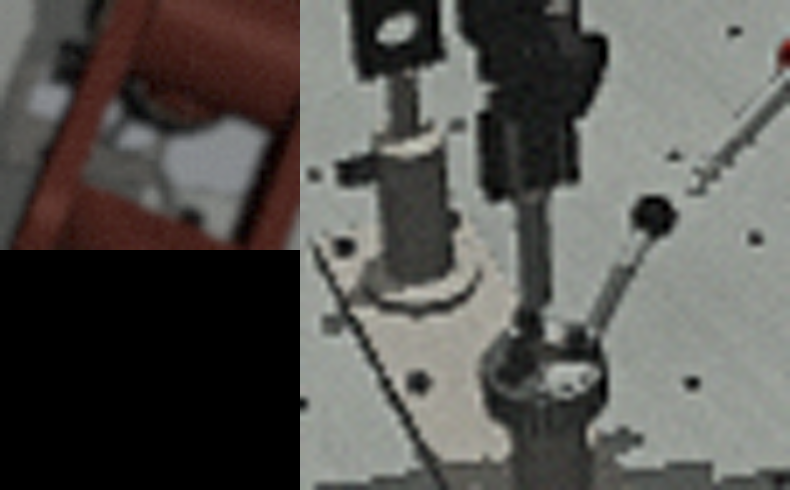

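```bash
python3 - <<'E'
from h import *
b=cv2.cvtColor(cv2.imread("pics/r9scene.png"),cv2.COLOR_BGR2GRAY).astype(float)
def edges(r,x0,x1,th):
    g=b[r,x0:x1];i=np.nonzero(g<th)[0];l,h=i[0],i[-1]
    L=x0+l-(th-g[l])/(g[l-1]-g[l]);H=x0+h+(th-g[h])/(g[h+1]-g[h]);return round(L,2),round(H,2),round((L+H)/2,2)
for r in range(160,173,2):print("post",r,edges(r,229,251,115))
for r in range(184,200,2):print("sleeve/barrel",r,edges(r,226,300 if 0 else 297,100) if 0 else edges(r,225,294-0 if 0 else 262,105))
print(b[186,225:262].astype(int));print(b[164,229:250].astype(int))
E
```

```text
post 160 (np.float64(235.35), np.float64(240.12), np.float64(237.73))
post 162 (np.float64(235.09), np.float64(240.56), np.float64(237.82))
post 164 (np.float64(235.56), np.float64(240.55), np.float64(238.05))
post 166 (np.float64(235.57), np.float64(240.55), np.float64(238.06))Traceback (most recent call last):
  File "<stdin>", line 6, in <module>
  File "<stdin>", line 5, in edges
IndexError: index 22 is out of bounds for axis 0 with size 22
```

```bash
python3 - <<'E'
from h import *
b=cv2.cvtColor(cv2.imread("pics/r9scene.png"),cv2.COLOR_BGR2GRAY).astype(int)
for r in range(180,200,2):print(r,b[r,226:262])
print("post")
for r in range(162,174,2):print(r,b[r,228:250])
print(plane("scene",[(238.05,165)],.1212+.0215)[0], ctrl.get_obs()["tool_pos"])
E
```

```text
180 [153 159 155 158 156  97  77  92  53  30  37  28  44  53  55  50  34  25
  16  20  28  16 103 146 149 147 144 148 148 154 150 146 148 148 150 147]
182 [153 153 154 158 127  86  86  55  39  37  32  26  36  92 117 165 177 171
 177 173 127  81  47 147 155 149 152 148 155 152 149 152 156 152 156 152]
184 [151 151 151 163 130  48  74  52  42  27  46  83  91  88 147 161 146 149
 156  90 117  62  10 148 156 152 150 150 149 148 146 149 156 129  48  23]
186 [153 156 156 159 171  73  28  40  65  88  88  79  63  56  62 113 128 130
  72  52  37  36  17 140 153 152 152 156 155 149 146 150 150 153 161 159]
188 [157 158 156 156 163 112  38  39  43  40  36  43  46  61  37  52  45  46
  43  43  25  35 119 154 156 153 153 150 151 155 153 155 153 153 152 156]
190 [157 158 155 158 153 159 137 101  55  39  39  56  40  62  36  55  48  42
  47  35  98 158 165 160 147 149 155 154 154 156 149 154 154 148 149 149]
192 [158 159 157 160 158 154 155 162 144  69  49  56  50  62  53  55  54  56
  55  43 158 104  75  77  73  73  72  64 140 158 154 153 153 150 155 151]
194 [163 162 162 162 163 150 162 166 162  8
[... 324 characters left out ...]
53 87 85 77
 81 75 77 81 83 82 85 80 85 85 79 82]
post
162 [159 164 146 145 145 149 148 121  56  52  60  45  76 146 152 151 152 154
 153 150 147 150]
164 [140 154 166 153 147 145 151 165  76  54  59  52  79 145 151 153 147 148
 147 153 151 152]
166 [161 162 162 160 132 143 148 158  82  55  57  43  77 146 158 144 149 156
 147 148 150 153]
168 [158 165 116 150 162 137 145 153  90  53  50  51  52 150 155 151 151 150
 152 150 155 117]
170 [166  95 121 157 164 159 157 162  96  54  57  52  53 149 152 145 150 150
 156 153 127  83]
172 [ 42 125 169 158 159 161 167 172 117  58  59  48  41 146 158 151 143 153
 158 125  87  81]
[ 0.59607075 -0.17438835  0.1427    ] [ 0.59690443 -0.16696343  0.18394068]
```

Edge profiles put the post centre at 238.0 (row 166), extrapolating to 239.4 at row 185. The sleeve centre there is 239.45, so the two are aligned. Lowering gently.

```bash
python3 -m jog '[[[0.006,0,0,0,1],[0.012,0,0,0,1],[0.017,0,0,0,1],[0.021,0,0,0,1],[0.021,0,0,0,1]]]' 40
python3 - <<'E'
from h import *
goto([.5961,-.1667,.145],82.4)
E
```

```text
t: 17.95
tool_pos: [0.5965, -0.1667, 0.1617]
tool_rot: [-1.112, 1.264, 1.108]
contact_force: [0.6, -0.6, -1.6]
opening: 0.0093
t 17.95 tcp [ 0.5965 -0.1667  0.1617] jaw deg 82.41 toolx [ 0.006  0.001 -1.   ] open 0.0093 F [ 0.57 -0.56 -1.58]
shift [ 0.0167  0.0004 -0.0001]
turn rad (about tool x) 0.0001
turn rad (about tool x) -3.1415
```

```bash
python3 -m jog '[[[0.003,0,0,0,1],[0.006,0,0,0,1],[0.009,0,0,0,1],[0.012,0,0,0,1],[0.012,0,0,0,1]]]' 40
```

```text
t: 18.45
tool_pos: [0.5962, -0.167, 0.1492]
tool_rot: [-1.112, 1.265, 1.108]
contact_force: [-0.7, -1.6, -2.3]
opening: 0.0094
```

```bash
python3 -m jog '[[[0.004,0,0,0,1],[0.008,0,0,0,1],[0.012,0,0,0,1],[0.015,0,0,0,1],[0.017,0,0,0,1],[0.018,0,0,0,1],[0.018,0,0,0,1]]]' 40
python3 - <<'E'
from h import *
goto([.5961,-.1667,.131],82.4)
E
```

```text
t: 19.15
tool_pos: [0.5961, -0.167, 0.1312]
tool_rot: [-1.112, 1.265, 1.109]
contact_force: [-2.2, -1.2, -0.1]
opening: 0.0095
t 19.15 tcp [ 0.5961 -0.167   0.1312] jaw deg 82.41 toolx [ 0.004  0.001 -1.   ] open 0.0095 F [-2.19 -1.17 -0.12]
shift [0.0002 0.0001 0.0003]
turn rad (about tool x) 0.0001
turn rad (about tool x) -3.1415
```

```bash
python3 -m jog '[[[0.001,0,0,0,1],[0.002,0,0,0,1],[0.002,0,0,0,1]]]' 40
```

```text
t: 19.45
tool_pos: [0.5964, -0.1671, 0.1311]
tool_rot: [-1.113, 1.265, 1.108]
contact_force: [-4.3, -0.0, 7.8]
opening: 0.0095
```

Seated: the force rose to 7.8 N at z = 0.131, as predicted. I release, go straight up and look.

```bash
python3 -m jog '[[[0,0,0,0,1],[0,0,0,0,-1],[0,0,0,0,-1],[0,0,0,0,-1],[0,0,0,0,-1],[0,0,0,0,-1],[0,0,0,0,-1],[-0.03,0,0,0,-1],[-0.07,0,0,0,-1],[-0.11,0,0,0,-1],[-0.12,0,0,0,-1],[-0.12,0,0,0,-1]]]' 40
python3 - <<'E'
from h import *
goto(None)
d=imaging.get_image("scene")["color"][:,:,::-1];cv2.imwrite("pics/r10scene.png",d)
cv2.imwrite("pics/r10.png",cv2.resize(d[110:230,195:305],None,fx=5,fy=5,interpolation=cv2.INTER_CUBIC))
E
```

```text
t: 20.65
tool_pos: [0.5971, -0.1676, 0.2541]
tool_rot: [-1.116, 1.263, 1.104]
contact_force: [0.4, 0.4, 0.7]
opening: 0.0854
t 20.65 tcp [ 0.5971 -0.1676  0.2541] jaw deg 82.41 toolx [ 0.009 -0.002 -1.   ] open 0.0854 F [0.38 0.41 0.72]
```

View pics/r10.png

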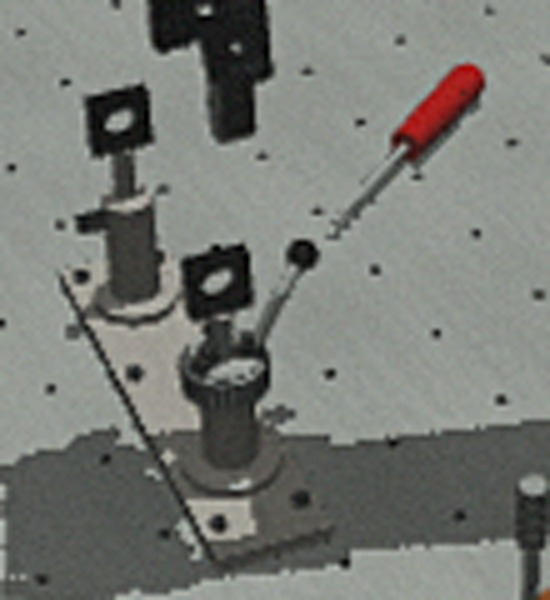

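Apt_a stands in the holder facing the same way as the fixed one, with holes at (218,282) and (121,121) in the crop. Now the numeric check and the lever approach.

```bash
python3 - <<'E'
from h import *
s=cv2.imread("pics/r10scene.png");g=cv2.cvtColor(s,cv2.COLOR_BGR2GRAY)
ly=np.array([np.sin(-LY),np.cos(LY)])
for nm,c,P in(("a",(238.6,166.4),[*B,.144]),("ref",(219.2,134.2),[*(B-.17*ly),.144])):
    x,y=map(int,c);w=g[y-4:y+5,x-5:x+6].astype(float);w=np.clip(w-70,0,None);yy,xx=np.mgrid[y-4:y+5,x-5:x+6]
    # connected bright blob
    m=(w>15).astype(np.uint8);n,l,st,ce=cv2.connectedComponentsWithStats(m);k=l[4,5];q=(l==k)*w
    print(nm,(q*xx).sum()/q.sum(),(q*yy).sum()/q.sum(),st[k],"pred",proj("scene",P))
goto([.5271,-.2024,.20],117)
E
```

```text
a 237.95869056897897 165.88386593920498 [ 2  2  6  5 18] pred [[239.17708686 166.11631509]]
ref 218.35761047463174 133.78559738134206 [ 2  2  6  4 17] pred [[219.25296958 133.80071797]]
t 20.7 tcp [ 0.596  -0.1672  0.2513] jaw deg 82.41 toolx [ 0.005 -0.    -1.   ] open 0.0857 F [-0.59 -0.52 -0.17]
shift [ 0.0509  0.0639 -0.044 ]
turn rad (about tool x) -0.6037
turn rad (about tool x) 2.5379
```

Hole heights agree with prediction within about 0.3 px (roughly 1 mm). Moving above the ball.

```bash
python3 -m jog '[[[0,0.02,-0.014,-0.12,0],[0,0.04,-0.028,-0.24,0],[0.01,0.064,-0.044,-0.36,0.2],[0.02,0.064,-0.044,-0.48,0.3],[0.035,0.064,-0.044,-0.604,0.3],[0.05,0.064,-0.044,-0.604,0.3],[0.05,0.064,-0.044,-0.604,0.3],[0.05,0.064,-0.044,-0.604,0.3]]]' 40
python3 - <<'E'
from h import *
goto([.5271,-.2024,.098],117)
d=imaging.get_image("scene")["color"][:,:,::-1];cv2.imwrite("pics/r11scene.png",d)
cv2.imwrite("pics/r11.png",cv2.resize(d[110:230,195:305],None,fx=5,fy=5,interpolation=cv2.INTER_CUBIC))
E
```

```text
t: 21.5
tool_pos: [0.5265, -0.2019, 0.1993]
tool_rot: [-1.547, 0.946, 1.544]
contact_force: [0.1, 0.2, -0.1]
opening: 0.0297
t 21.5 tcp [ 0.5265 -0.2019  0.1993] jaw deg 116.93 toolx [ 0.003  0.001 -1.   ] open 0.0297 F [ 0.07  0.24 -0.07]
shift [ 0.1013 -0.     -0.0007]
turn rad (about tool x) -0.0011
turn rad (about tool x) 3.1404
```

View pics/r11.png

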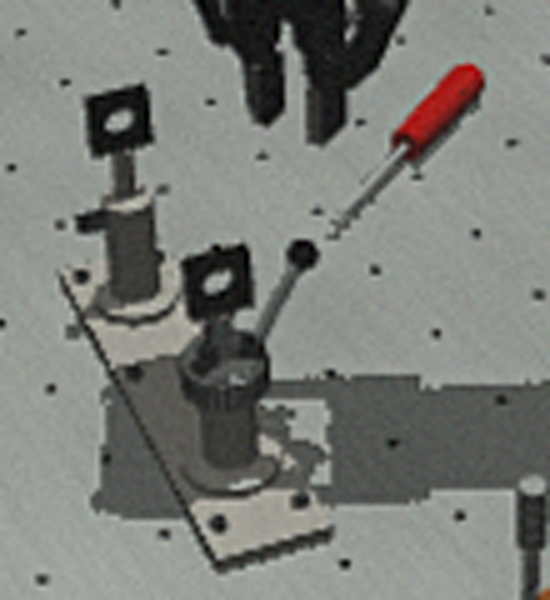

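The fingertips, at (266,115) and (325,135), straddle the ball's column at (303,255). Descending.

```bash
python3 -m jog '[[[0.03,0,-0.0005,0,0.3],[0.055,0,-0.0005,0,0.3],[0.075,0,-0.0005,0,0.3],[0.09,0,-0.0005,0,0.3],[0.101,0,-0.0005,0,0.3],[0.101,0,-0.0005,0,0.3]]]' 40
python3 - <<'E'
from h import *
goto(None)
d=imaging.get_image("scene")["color"][:,:,::-1];cv2.imwrite("pics/r12scene.png",d)
cv2.imwrite("pics/r12.png",cv2.resize(d[110:230,195:305],None,fx=5,fy=5,interpolation=cv2.INTER_CUBIC))
E
```

```text
t: 22.15
tool_pos: [0.5272, -0.2023, 0.0983]
tool_rot: [-1.547, 0.946, 1.545]
contact_force: [-1.0, 0.5, 0.3]
opening: 0.03
t 22.15 tcp [ 0.5272 -0.2023  0.0983] jaw deg 116.95 toolx [ 0.003  0.001 -1.   ] open 0.03 F [-0.96  0.51  0.32]
```

View pics/r12.png

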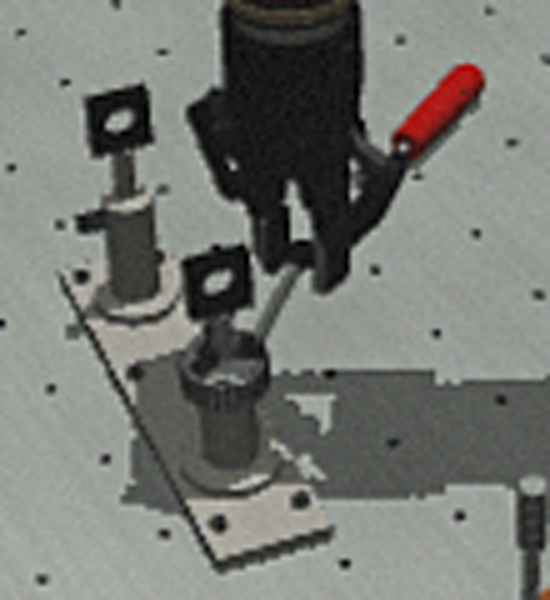

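The ball sits between the fingertips at about (303,262) in the crop. Swinging it clockwise along the arc.

```bash
python3 -m jog '[[[0,-0.0002,0.0047,0.06,0.3],[0,-0.0006,0.0093,0.12,0.3],[0,-0.0022,0.0185,0.24,0.3],[0,-0.005,0.0275,0.36,0.3],[0,-0.0088,0.036,0.48,0.3],[0,-0.0136,0.044,0.6,0.3],[0,-0.0194,0.0514,0.72,0.3],[0,-0.026,0.0581,0.84,0.3],[0,-0.026,0.0581,0.84,0.3]]]' 40
python3 - <<'E'
from h import *
goto(None)
d=imaging.get_image("scene")["color"][:,:,::-1];cv2.imwrite("pics/r13scene.png",d)
cv2.imwrite("pics/r13.png",cv2.resize(d[110:230,195:305],None,fx=5,fy=5,interpolation=cv2.INTER_CUBIC))
E
```

```text
t: 23.1
tool_pos: [0.5258, -0.1389, 0.1012]
tool_rot: [-0.936, 1.356, 0.929]
contact_force: [0.1, -0.6, 1.0]
opening: 0.03
t 23.1 tcp [ 0.5258 -0.1389  0.1012] jaw deg 68.88 toolx [ 0.007 -0.    -1.   ] open 0.03 F [ 0.13 -0.61  0.97]
```

View pics/r13.png

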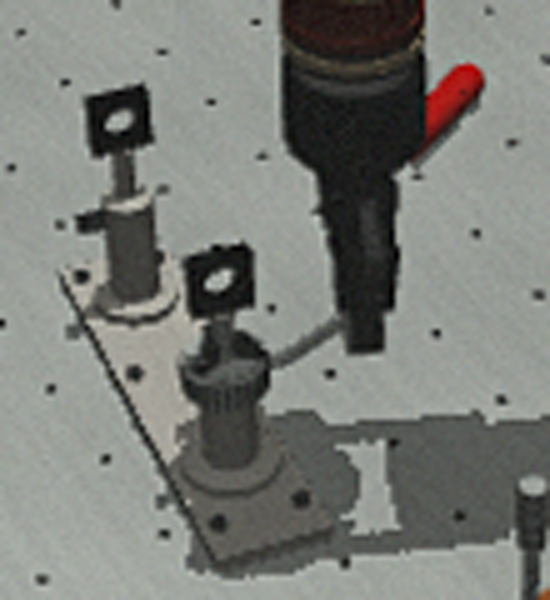

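```bash
python3 -m jog '[[[0.002,0.001,0.0046,0.06,0.3],[0.002,0.0014,0.0092,0.12,0.3],[0.002,0.001,0.0138,0.18,0.3],[0.002,0,0.0183,0.24,0.3],[0.002,-0.0015,0.0227,0.3,0.3],[0.002,-0.003,0.0271,0.36,0.3],[0.002,-0.003,0.0271,0.36,0.3]]]' 40
python3 - <<'E'
from h import *
p=goto(None)["tool_pos"];v=p[:2]-np.array([.5963,-.1668]);print(np.hypot(*v),np.degrees(np.arctan2(v[1],v[0])), "end 138.0")
E
```

```text
t: 23.85
tool_pos: [0.5389, -0.1158, 0.1003]
tool_rot: [-0.664, 1.461, 0.656]
contact_force: [0.4, -1.4, 0.5]
opening: 0.0299
t 23.85 tcp [ 0.5389 -0.1158  0.1003] jaw deg 48.49 toolx [ 0.008 -0.002 -1.   ] open 0.0299 F [ 0.4  -1.43  0.51]
0.0767425170894027 138.38975037652511 end 138.0
```

```bash
python3 -m jog '[[[0,0,0.002,0.03,0.3],[0,0,0.004,0.05,0.3],[0,-0.0002,0.006,0.07,0.3],[0,-0.0002,0.006,0.07,0.3]]]' 40
```

```text
t: 24.25
tool_pos: [0.5426, -0.1121, 0.1003]
tool_rot: [-0.611, 1.479, 0.602]
contact_force: [-3.2, -4.6, 0.2]
opening: 0.0296
```

```bash
python3 -m jog '[[[0,0,0.002,0.02,0.3],[0,0,0.004,0.03,0.3],[0,0,0.005,0.04,0.3],[0,0,0.005,0.04,0.3]]]' 40
python3 - <<'E'
from h import *
p=goto(None)["tool_pos"];v=p[:2]-np.array([.5963,-.1668]);print(np.hypot(*v),np.degrees(np.arctan2(v[1],v[0])), "end 138.0")
E
```

```text
t: 24.65
tool_pos: [0.5433, -0.1122, 0.1]
tool_rot: [-0.585, 1.498, 0.57]
contact_force: [-12.1, -14.9, 3.7]
opening: 0.0297
t 24.65 tcp [ 0.5433 -0.1122  0.1   ] jaw deg 42.28 toolx [-0.001 -0.011 -1.   ] open 0.0297 F [-12.12 -14.93   3.68]
0.0760963376628799 134.12162085223264 end 138.0
```

It is hard against the end stop: 19 N, with the tool no longer advancing. Back off and retreat upward.

```bash
python3 -m jog '[[[0,0,-0.004,0,0.3],[0,0,-0.006,0,0.3],[-0.02,0,-0.006,0,0.2],[-0.05,0,-0.006,0,0.2],[-0.09,0.02,-0.006,0,0.2],[-0.13,0.06,-0.006,0,0.2],[-0.14,0.1,-0.006,0,0.2],[-0.14,0.13,-0.006,0,0.2],[-0.14,0.13,-0.006,0,0.2],[-0.14,0.13,-0.006,0,0.2]]]' 40
python3 - <<'E'
from h import *
goto(None)
for n in("scene","top"):
    d=imaging.get_image(n)["color"][:,:,::-1];cv2.imwrite(f"pics/r14{n}.png",d)
s=cv2.imread("pics/r14scene.png");t=cv2.imread("pics/r14top.png")
cv2.imwrite("pics/r14.png",np.hstack([cv2.resize(s[110:230,195:290],(380,480),interpolation=cv2.INTER_CUBIC),cv2.resize(s[200:350,280:420],(400,480))]))
cv2.imwrite("pics/r14t.png",cv2.resize(t[120:320,150:430],None,fx=2.8,fy=2.8,interpolation=cv2.INTER_CUBIC))
E
```

```text
t: 25.65
tool_pos: [0.4518, -0.0178, 0.2395]
tool_rot: [-0.587, 1.495, 0.571]
contact_force: [0.2, 0.2, 0.9]
opening: 0.034
t 25.65 tcp [ 0.4518 -0.0178  0.2395] jaw deg 42.39 toolx [ 0.   -0.01 -1.  ] open 0.034 F [0.18 0.2  0.88]
```

View pics/r14.png

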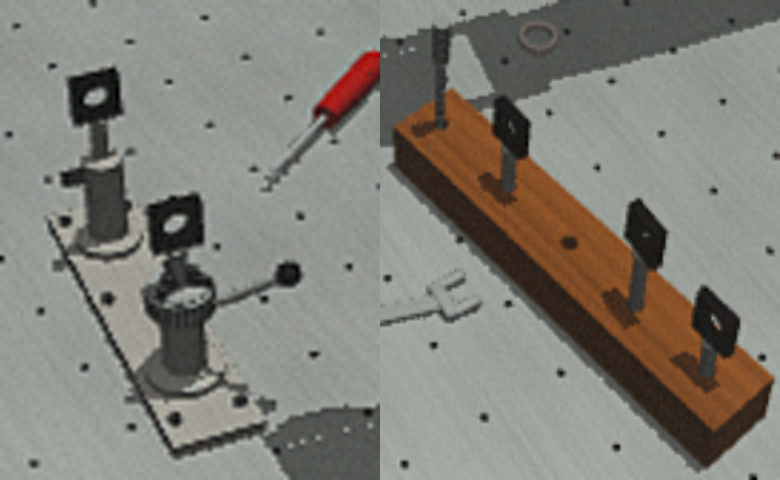

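View pics/r14t.png

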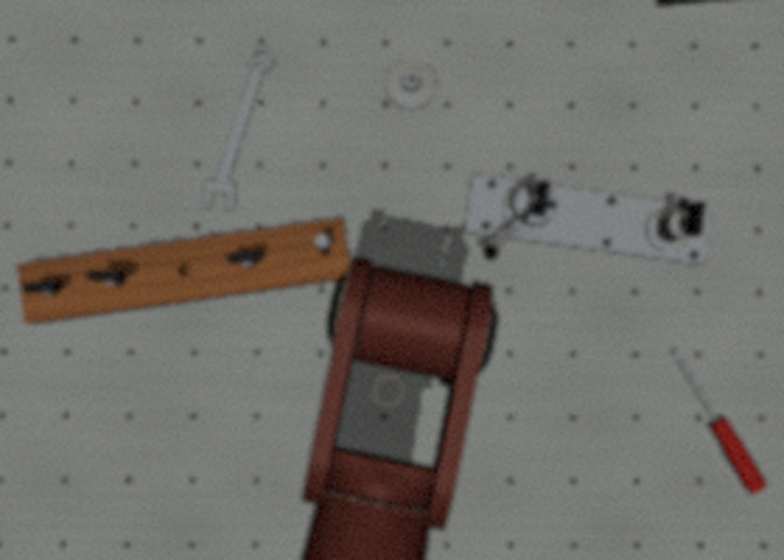

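Scene: apt_a is upright, plate at (175,223) and parallel to the fixed plate at (95,95); the ball is now at (288,273). The rod, c, d and b stand in the rack. Top: the ball is at (490,250) and the bystanders look unmoved. One numeric check next.

```bash
python3 - <<'E'
from h import *
X,e=tri((267,178.25),(325,209.3));b=np.array([.5962,-.1667]);v=X[:2]-b
a=np.degrees(np.arctan2(v[1],v[0]));print("ball",X,np.hypot(*v),"sleeve",.6+np.radians(172.42-a))
s=cv2.imread("pics/r14scene.png");g=cv2.cvtColor(s,cv2.COLOR_BGR2GRAY)
for c in((238.6,165.6),(218.8,133.8)):
    x,y=map(int,c);m=(g[y-9:y+10,x-9:x+10]<75).astype(np.uint8)
    w=np.clip(g[y-4:y+5,x-5:x+6].astype(float)-70,0,None);mm=(w>15).astype(np.uint8);n,l=cv2.connectedComponents(mm);q=(l==l[4,5])*w;yy,xx=np.mgrid[y-4:y+5,x-5:x+6]
    print("hole",(q*xx).sum()/q.sum(),(q*yy).sum()/q.sum())
    # top edge slope of plate
    P=[]
    for cx in range(x-4,x+4):
        col=g[y-9:y,cx].astype(float);i=np.nonzero(col<90)[0]
        if len(i) and i[0]>0:k=i[0];P.append((cx,y-9+k-(90-col[k])/(col[k-1]-col[k])))
    P=np.array(P);print("edge slope",np.polyfit(P[:,0],P[:,1],1)[0],len(P))
E
```

```text
ball [ 0.53900347 -0.11597464  0.11267515] 0.07644936229540837 sleeve 1.193212237301748
hole 238.23668639053255 165.44082840236686
edge slope -0.2290258137774401 8
hole 218.34008097165992 133.77085020242916
edge slope -0.25639606237853435 8
```

Sleeve is at about 1.19 rad, and the plate edges are parallel within roughly 0.03. The hole's row is within 0.7 px of prediction (about 2–3 mm). Handing in.

```bash
python3 - <<'E'
from h import *
goto(None);print(ctrl.finish_job())
E
```

```text
t 25.75 tcp [ 0.452  -0.0187  0.2389] jaw deg 42.28 toolx [-0.001 -0.01  -1.   ] open 0.0341 F [0.96 0.51 0.45]
the job is handed in; nothing more can be done
None
```

I measured the empty holder's depth with the rod, stood the 74 mm aperture (apt_a) in it and closed the chuck on the post. The job is handed in at about 26 s of the 64 s allowed; it gave no verdict.

- **Depth:** the rod met the stop about 38 mm below the bore mouth, peaking at about 15 N. The aperture needed was therefore about 74 mm long, which is apt_a. The rod is back in its own rack hole.
- **Placing:** apt_a touched down where the rod reading predicted (0.131 m) with 7.8 N. I let go of it before touching the lever, then swung the lever clockwise until it stopped at about 19 N.
- **Last checks:** from the final pictures the sleeve is at about 1.19 rad. The plate's top edge is parallel to the fixed aperture's in the image (slope difference about 0.03), and the hole is within about 2–3 mm of the beam height by image rows. The rod and the other three apertures stand in the rack, the bystanders look unmoved, and the arm touches nothing.
- **Disagreement:** the two cameras differed by 2–3 mm sideways. I settled the bore's position by comparing the held post with the sleeve in one view, and the post went in with no sign of catching.

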